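Pack the bit cases on edge in the toolbox rack

TASK

Open the red toolbox, stand every loose drill-bit case on its short end in the slotted rack inside, one to a slot and fully home, and then close the lid gently, right down. Mind the glass bulbs: do not strike or squeeze them.

Things in the scene. Friction and masses are not known exactly. Their poses are not given: they have to be found in the camera images.
- case_a: flat drill-bit case, grey plastic, a rigid block 100 mm long (its x axis) x 66 mm wide (y) x 14 mm thick (z), about 0.12 kg; origin at its centre. It starts lying flat on the board (origin 7 mm up). Alike at both ends and on both sides. May be absent
- case_b: flat drill-bit case, grey plastic, a rigid block 100 mm long (its x axis) x 66 mm wide (y) x 14 mm thick (z), about 0.12 kg; origin at its centre. It starts lying flat on the board (origin 7 mm up). Alike at both ends and on both sides. May be absent
- case_c: flat drill-bit case, grey plastic, a rigid block 100 mm long (its x axis) x 66 mm wide (y) x 14 mm thick (z), about 0.12 kg; origin at its centre. It starts lying flat on the board (origin 7 mm up). Alike at both ends and on both sides. May be absent
- toolbox: the fixed red toolbox, 170 mm (x) x 320 mm (y) x 115 mm high without its lid, walls 5 mm, floor 4 mm thick; origin at the centre of its underside, z up, front towards -x. The slotted rack fills it from y = -151 to +81 mm; beyond a partition at y = 85 mm is a compartment with sockets, not for the cases
- rack (a point): middle of the black rack, on the inner floor (4 mm up), axes as the toolbox's. Two combs running along y face each other across x, with a channel 50 mm wide between the teeth, open for fingers. Slots: 18 mm wide (y), 70 mm from bottom to bottom (x), 50 mm apart. The teeth are upright to 80 mm above the toolbox's underside, then roof-shaped up to 96 mm, and so lead a case in
- slot0 (a point): the middle of a rack slot, on the toolbox's inner floor (4 mm above its underside); axes as the toolbox's. A case fully home has its centre 50 mm above this point, long axis upright, faces towards +-y, long edges in the combs, top 11 mm below the rim. Held by its long edges it cannot go in; held by its upper end, across the thickness, it can
- slot1 (a point): the middle of a rack slot, on the toolbox's inner floor (4 mm above its underside); axes as the toolbox's. A case fully home has its centre 50 mm above this point, long axis upright, faces towards +-y, long edges in the combs, top 11 mm below the rim. Held by its long edges it cannot go in; held by its upper end, across the thickness, it can
- slot2 (a point): the middle of a rack slot, on the toolbox's inner floor (4 mm above its underside); axes as the toolbox's. A case fully home has its centre 50 mm above this point, long axis upright, faces towards +-y, long edges in the combs, top 11 mm below the rim. Held by its long edges it cannot go in; held by its upper end, across the thickness, it can
- slot3 (a point): the middle of a rack slot, on the toolbox's inner floor (4 mm above its underside); axes as the toolbox's. A case fully home has its centre 50 mm above this point, long axis upright, faces towards +-y, long edges in the combs, top 11 mm below the rim. Held by its long edges it cannot go in; held by its upper end, across the thickness, it can
- lid (a joint): angle of the toolbox lid, rad: 0 shut, grows as the front is raised, 1.75 at most (stop). A stiff hinge: the lid stays wherever it is left; about 3 N at the handle moves it. Open it past 1.5 to have room above the rack
- lid_handle (a point): the middle of the lid's handle, a round black bar of 14 mm diameter, 120 mm long along y, on a post at each end; its axis lies 35 mm above the lid's upper face (45 mm above the rim when shut), 165 mm in front of the hinge. It moves with the lid, and its axes turn with the lid
- lid_hinge (a point): the lid's hinge line, at the middle of the toolbox's far upper rim (85 mm towards +x from the toolbox's origin and 115 mm up); the line runs along its y axis
- tub: the empty white plastic tub, fixed on the board: 140 mm (x) x 200 mm (y), 50 mm high, walls 4 mm; origin at the centre of its underside. A case put down with its short end on the board some 25 mm in front of the tub's wall and leant back against the rim stays there, its upper part free above the rim
- bulb_1: white pear-shaped bayonet bulb lying on the board, glass: 60 mm globe, 108 mm long; origin on the board under the globe's centre, the brass cap lies towards its x axis. A bystander, rolls easily
- bulb_2: white pear-shaped bayonet bulb lying on the board, glass: 60 mm globe, 108 mm long; origin on the board under the globe's centre, the brass cap lies towards its x axis. A bystander, rolls easily
- bulb_3: white pear-shaped bayonet bulb lying on the board, glass: 60 mm globe, 108 mm long; origin on the board under the globe's centre, the brass cap lies towards its x axis. A bystander, rolls easily
- bulb_4: white pear-shaped bayonet bulb lying on the board, glass: 60 mm globe, 108 mm long; origin on the board under the globe's centre, the brass cap lies towards its x axis. A bystander, rolls easily
Things that resemble listed ones, but are neither listed nor needed, are in the scene too. Leave any brown, purple or turquoise look-alike of the case_c alone.

How it is judged:
By the outcome, as a careful person would: the job done as asked, in the order asked, and still so for the second after the job is handed in, with the robot touching nothing.
Of case_a, case_b, case_c only 2 to 3 are there at a start; the rules pass over those that are not, and their reading is None.
At some moment in a run one of case_a, case_b, case_c may be knocked a few centimetres aside while the robot is not near it.
Once in a run the grip may slacken for a moment while it holds something.
It also fails if it takes over 210 s, if anything falls off the work surface, if the arm or the gripper's body presses on something with over 40 N, if the wrist force passes 120 N, or if a joint passes its speed limit or range.

ROBOT

A 6-joint arm with a two-finger parallel gripper is mounted at the origin on the work surface. World frame = base frame: x ahead of the robot, y to its left, z up, the work surface at z = 0. Lengths are in m, angles in rad, forces in N, time in s.
With the tool pointing down it reaches from about 0.275 to 0.85 m from the base axis. Payload 5.2 kg.
Tool frame: the origin (TCP) lies at the very end of the fingers, on their centre line; the grasp point (between the pads) lies 19 mm behind it; z points along the fingers, y is the line along which they close (so a half turn about z gives the same grasp; the last joint's range is limited). The gripper opens to 85 mm and grips with 20 to 120 N. Pads are 22 mm wide; open, the fingers measure 114 mm over their backs; the gripper's body (76 mm by 85 mm) begins 54 mm behind the grasp point. The pads swing forward as they close: fully open they stand 13 mm farther back than shut.
Start: joints at [-1.308, 0.259, 1.535, -0, 1.348, -0.203], TCP at [0.247, -0.491, 0.231] pointing down, gripper open.
Joint ranges: [-3.14, 3.14], [-0.91, 2.08], [0.19, 2.58], [-1.22, 4.36], [0.22, 2.71], [-3.12, 3.12]. Speed limits (rad/s): [2.57, 2.57, 3.14, 3.14, 3.14, 3.14].

INTERFACE

Orientations are given as a rotation vector (axis times angle).
In Python, from plant import * gives the robot as it stands.
- The arm moves only by the shell command python3 -m inch 'ROWS' [FORCE]. ROWS is JSON, a list of rows, each a list of 5 numbers: the finger opening in mm, from 0 to 85.4, then the shift along the world's x, y, z as a fraction of full scale, then the turn about the world's z as a fraction of full scale. A call has 1 to 5 rows; each row shifts and turns the commanded pose from where the row before left it; what a row does not reach is not made up. Full scale, the value 1, is 200 mm for a shift and pi rad for a turn. A row lasts 1/8 s, in which the tool goes at most 62.5 mm and 10.7 degrees, less where a joint would pass 70% of its speed; a pose out of reach is approached as far as the arm can. A call with a number of a shift or a turn outside -1 to 1 is refused whole. A call with a gripper value outside its range is refused whole. The fingers move at their own pace and stop on an object; FORCE is the grip in N (left out, the last holds). Time passes only in rows, so rows that do not move let the fingers close. It gives the time, the measured TCP pose, the force, the opening and the grip force at its end, in the units of the state.
- read_state(): the state, without advancing time (a new reading comes with each control period).
- capture(name): name is "scene" or "top"; returns a dict with "color" (384x512x3 uint8, red, green, blue), "vfov" (degrees; the focal length in pixels is half the picture's height over the tangent of half this angle, whatever the lens; pixels are square), "cx", "cy" (the principal point, pixels), "origin" and "rotation" of the camera in the world. Camera axes: x right, y down, z forward; pixel columns grow to the right and rows downward; lengths in m; the calibration is good to about 2 mm. A picture is of the moment at which its call begins. There is no depth.
- sign_off(): hands the job in; it is judged then, once.
The state is a dict: "clock": time; "joint_pos": joint angles; "joint_velocities": joint speeds; "joint_torque": joint torques, N m; "eef_pos": TCP position; "ee_rot": TCP orientation; "wrist_force": force on the tool from outside, world axes, zero at the start; "wrist_torque": the same for the moment, N m; "finger_gap": finger opening in m; "gripper_force": force on a finger pad.
Only numpy, scipy, OpenCV 4.12 (cv2) and the standard library are available. Lean on these libraries where they do the work, as an engineer would, in place of code of your own. Each camera call takes 0.05 s, during which the arm holds its last target. There are 200 camera calls.

## Working session

There is one attempt and no reset: what is moved stays moved. The work goes in short steps, Python scripts to look and compute and a shell command to move; the robot and the scene stay as the last step left them, time stands still between calls to the robot, and variables do not carry over. Pictures are saved under pics/ and viewed, at most 14 in all, crops included, and the job is handed in when it is done.

```bash
ls; mkdir -p pics; cat > h.py <<'E'
from plant import *
import numpy as np, cv2
def snap(name,fn=None):
    c=capture(name)
    if fn: cv2.imwrite('pics/'+fn,c['color'][:,:,::-1])
    return c
def ray(c,u,v):
    f=c['color'].shape[0]/2/np.tan(np.radians(c['vfov'])/2)
    d=np.array(c['rotation'])@np.array([(u-c['cx'])/f,(v-c['cy'])/f,1.])
    return np.array(c['origin']),d
def onz(c,u,v,z):
    o,d=ray(c,u,v); return o+d*(z-o[2])/d[2]
def proj(c,p):
    f=c['color'].shape[0]/2/np.tan(np.radians(c['vfov'])/2)
    q=np.array(c['rotation']).T@(np.array(p)-np.array(c['origin']))
    return np.array([c['cx']+f*q[0]/q[2],c['cy']+f*q[1]/q[2]])
E
python3 - <<'E'
from h import *
for n in('top','scene'):
    c=snap(n,n+'0.png'); print(n,c['vfov'],c['cx'],c['cy'],np.round(c['origin'],3),np.round(c['rotation'],3).tolist(),[k for k in c])
s=read_state(); print(s)
E
```

```text
pics
top 43.18485213992794 261.7277743269559 184.62623119384227 [ 0.259 -0.163  1.816] [-2.119, 2.152, -0.134] ['color', 'vfov', 'cx', 'cy', 'origin', 'rotation']
scene 56.47766083560366 250.21670421560165 188.02147551596744 [0.756 0.282 1.001] [-0.709, -2.835, 0.737] ['color', 'vfov', 'cx', 'cy', 'origin', 'rotation']
{'clock': 0.1, 'joint_pos': array([-1.30782988e+00,  2.59249664e-01,  1.53597337e+00,  1.64877438e-05,
        1.34802376e+00, -2.02762714e-01]), 'joint_velocities': array([-0.00108935, -0.0029828 , -0.00278093, -0.00110436, -0.00029554,
       -0.00034908]), 'joint_torque': array([ 4.80645831e-03, -4.46962631e+01, -2.91251224e+01,  2.76226785e-05,
        6.14645483e-03,  2.52292591e-05]), 'eef_pos': array([ 0.24690795, -0.490926  ,  0.23056896]), 'ee_rot': array([-3.05519109e+00, -7.24584675e-01,  5.29317428e-05]), 'wrist_force': array([-0.21599473,  0.26089035,  0.4567512 ]), 'wrist_torque': array([-0.01534766, -0.04723486, -0.02487371]), 'gripper_force': 0.0, 'finger_gap': 0.08499383604314992}
```

Rotation is a rotation vector.

```bash
sed -i "s/np.array(c\['rotation'\])/cv2.Rodrigues(np.array(c['rotation'],float))[0]/" h.py; python3 - <<'E'
import cv2
for n in('top','scene'):
    i=cv2.imread(f'pics/{n}0.png'); cv2.imwrite(f'pics/{n}0b.png',cv2.resize(i,(796,597),interpolation=cv2.INTER_CUBIC))
E
```

```text
(no output)
```

View pics/top0b.png

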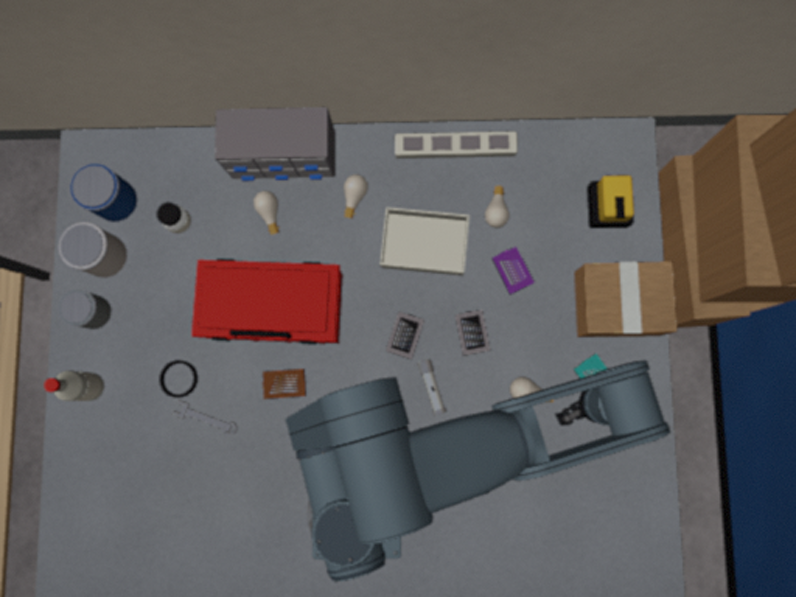

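View pics/scene0b.png

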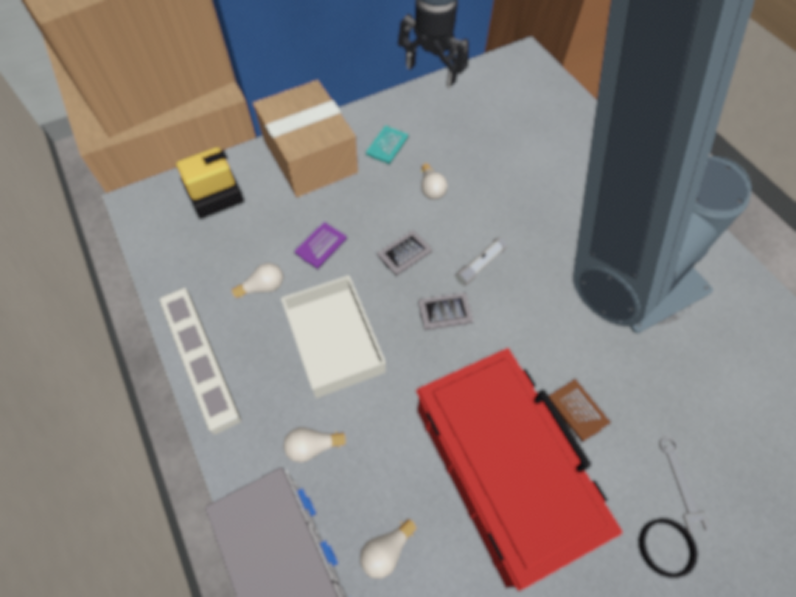

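Top view: toolbox at (267,300), two grey cases at (405,335) and (472,332), and the tub at (425,240). The arm may be hiding a third case. The brown, purple and turquoise cases are decoys. Next I'll measure.

```bash
cat > m.py <<'E'
from h import *
def quad(mask,minA=60):
    cs,_=cv2.findContours(mask,cv2.RETR_EXTERNAL,cv2.CHAIN_APPROX_NONE)
    return [c for c in cs if cv2.contourArea(c)>minA]
def rectw(c,cnt,z):
    P=np.array([onz(c,*p,z)[:2] for p in cnt.reshape(-1,2)],np.float32)
    (x,y),(w,h),a=cv2.minAreaRect(P)
    if w<h: w,h,a=h,w,a+90
    a=(a+90)%180-90
    return np.round([x,y,w,h,a],4).tolist()
E
python3 - <<'E'
from m import *
for n in('top','scene'):
    c=snap(n); im=c['color']; hsv=cv2.cvtColor(im,cv2.COLOR_RGB2HSV); H,S,V=cv2.split(hsv)
    red=((im[:,:,0]>100)&(im[:,:,1]<70)).astype(np.uint8)
    red=cv2.morphologyEx(red,cv2.MORPH_CLOSE,np.ones((7,7)))
    for q in quad(red,1000): print(n,'red',rectw(c,q,.125), cv2.contourArea(q))
    tub=((im.min(2)>150)).astype(np.uint8)
    for q in quad(tub,300): print(n,'white z50',rectw(c,q,.05))
    # board model: grey-ish background color
    blur=cv2.medianBlur(im,31) 
    d=np.abs(im.astype(int)-blur).sum(2)
    m=((d>30)).astype(np.uint8); m=cv2.morphologyEx(m,cv2.MORPH_CLOSE,np.ones((5,5)))
    for q in quad(m,100):
        r=rectw(c,q,.014)
        if .05<r[3]<.09 and .08<r[2]<.13:
            msk=np.zeros_like(V); cv2.drawContours(msk,[q],-1,1,-1)
            print(n,'case?',r,np.round(cv2.mean(im,msk)[:3]))
E
```

```text
top red [0.4838, 0.1931, 0.3271, 0.1813, 87.2434] 4450.0
top white z50 [0.4883, -0.6499, 0.162, 0.0395, -0.9]
top white z50 [0.6269, -0.1702, 0.182, 0.1199, 83.4266]
top case? [0.4113, -0.1188, 0.1037, 0.067, -19.3348] [77. 75. 77.]
top case? [0.4153, -0.2796, 0.1034, 0.0683, 9.9384] [81. 78. 81.]
top case? [0.4786, 0.6282, 0.0883, 0.0739, -11.4104] [61. 62. 62.]
top case? [0.5639, -0.3821, 0.1039, 0.071, 24.5501] [ 98.  65. 113.]
top case? [0.7101, 0.449, 0.0958, 0.0652, 62.4368] [62. 62. 61.]
top case? [0.7178, 0.2186, 0.1072, 0.0616, 0.9143] [134. 126. 114.]
top case? [0.7225, -0.3488, 0.1057, 0.0569, -1.6592] [137. 129. 117.]
top case? [0.7531, -0.0019, 0.1065, 0.0577, -0.3508] [138. 130. 117.]
scene red [0.4841, 0.1995, 0.3182, 0.214, 86.8545] 10335.5
scene white z50 [0.3335, 0.4195, 0.0541, 0.0537, -81.9713]
scene white z50 [0.3723, -0.1296, 1.1945, 1.1284, 89.9915]
scene white z50 [1.0033, -1.1755, 0.3925, 0.1083, 89.4105]
scene case? [0.7128, 0.2113, 0.1058, 0.0607, 14.9053] [182. 175. 163.]
scene case? [0.749, -0.0049, 0.1053, 0.0635, -4.6706] [193. 186. 173.]
scene case? [0.4158, -0.1149, 0.1016, 0.0753, -19.1258] [120. 118. 122.]
scene case? [0.7194, -0.3581, 0.1021, 0.0656, -14.2198] [200. 192. 178.]
scene case? [0.4181, -0.2734, 0.1078, 0.0735, 9.6246] [120. 118. 122.]
scene case? [0.5657, -0.3743, 0.1088, 0.0765, 25.0268] [137. 101. 155.]
scene case? [0.2638, -0.4135, 0.1058, 0.0606, 60.2871] [184. 178. 168.]
scene case? [0.3049, -0.5628, 0.1141, 0.0736, 34.945] [100. 163. 160.]
```

```bash
python3 - <<'E'
from m import *
out=[]
for n in('top','scene'):
    c=snap(n); im=c['color']
    I=im[:,:,::-1].copy(); big=cv2.resize(I,None,fx=4,fy=4,interpolation=cv2.INTER_CUBIC)
    def draw(pts,col):
        p=np.array([proj(c,q) for q in pts]); cv2.polylines(big,[np.int32((p+.5)*4)],True,col,1)
    def box(cx,cy,yaw,w,h,z):
        a=np.radians(yaw);R=np.array([[np.cos(a),-np.sin(a)],[np.sin(a),np.cos(a)]])
        return [np.r_[R@np.array(q)+[cx,cy],z] for q in((-w/2,-h/2),(w/2,-h/2),(w/2,h/2),(-w/2,h/2))]
    draw(box(.489,.1966,-2.8,.17,.32,.125),(0,255,0)); draw(box(.489,.1966,-2.8,.17,.32,0),(255,255,0))
    draw(box(.627,-.17,-6.6,.14,.2,.05),(0,255,0));draw(box(.627,-.17,-6.6,.14,.2,.0),(255,255,0))
    draw(box(.414,-.117,-19.3,.1,.066,.014),(0,255,0)); draw(box(.417,-.277,9.9,.1,.066,.014),(0,255,0))
    out.append(big)
t=out[0][560:1000,440:1280]; s=out[1][680:1540,700:1700]
cv2.imwrite('pics/ov1.png',cv2.resize(t,(798,418))); cv2.imwrite('pics/ov2.png',cv2.resize(s,(690,593)))
E
```

```text
(no output)
```

View pics/ov1.png

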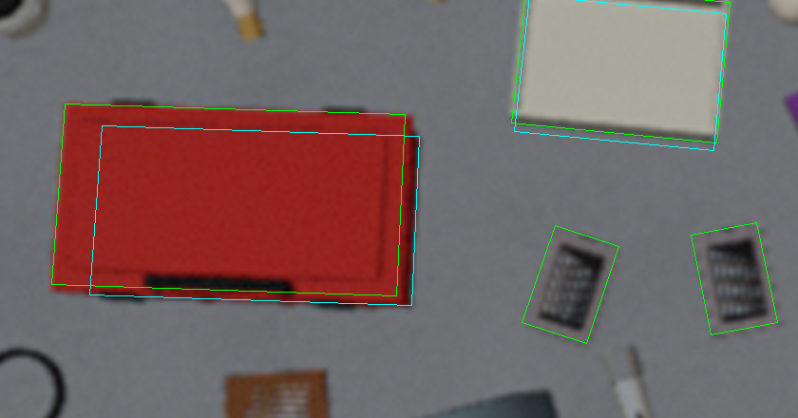

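View pics/ov2.png

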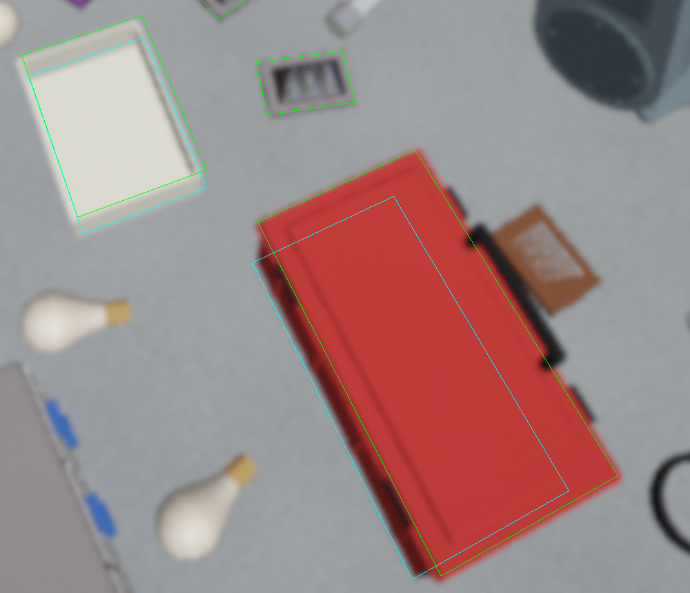

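```bash
python3 - <<'E'
from m import *
t=snap('top'); s=snap('scene')
print(onz(t,167.9,214.7,.16),onz(s,362,277.6,.16), proj(t,[.407,.199,.16]),proj(s,[.407,.199,.16]))
E
python3 -m inch '[[85,0.0667,0.2875,0.0125,0.028],[85,0.0667,0.2875,0.0125,0.028],[85,0.0667,0.2875,0.0125,0.028],[85,0.0667,0.2875,0.0125,0.028]]' 30
python3 -m inch '[[85,0.0667,0.2875,0.0125,0.028],[85,0.0667,0.2875,0.0125,0.028],[85,0.0667,0.2875,0.0125,0.028],[85,0.0667,0.2875,0.0125,0.028]]'
python3 -m inch '[[85,0.0667,0.2875,0.0125,0.028],[85,0.0667,0.2875,0.0125,0.028],[85,0.0667,0.2875,0.0125,0.028],[85,0.0667,0.2875,0.0125,0.028],[60,0,0,0,0]]'
```

```text
[0.40504721 0.19471007 0.16      ] [0.41122193 0.20762933 0.16      ] [166.66495874 214.15233469] [361.23750293 273.58885997]
clock: 0.9
eef_pos: [0.3005, -0.2597, 0.2415]
ee_rot: [2.881, 1.252, 0.001]
wrist_force: [0.6, -0.9, 0.2]
finger_gap: 0.085
gripper_force: 0.0
clock: 1.4
eef_pos: [0.3539, -0.0297, 0.2518]
ee_rot: [2.617, 1.736, 0.002]
wrist_force: [1.9, -0.8, -0.2]
finger_gap: 0.085
gripper_force: 0.0
clock: 2.02
eef_pos: [0.4071, 0.2022, 0.2613]
ee_rot: [-2.268, -2.173, -0.001]
wrist_force: [-0.3, -1.1, 0.2]
finger_gap: 0.0692
gripper_force: 0.0
```

```bash
python3 - <<'E'
from m import *
c=snap('top','t2.png'); im=c['color']
blur=cv2.medianBlur(im,31); d=np.abs(im.astype(int)-blur).sum(2)
m=(d>30).astype(np.uint8); m=cv2.morphologyEx(m,cv2.MORPH_CLOSE,np.ones((5,5)))
for q in quad(m,100):
    r=rectw(c,q,.014)
    if .05<r[3]<.09 and .08<r[2]<.13 and r[0]<.7:
        msk=np.zeros(im.shape[:2],np.uint8); cv2.drawContours(msk,[q],-1,1,-1); print(r,np.round(cv2.mean(im,msk)[:3]))
cv2.imwrite('pics/t2b.png',cv2.resize(cv2.imread('pics/t2.png'),(768,576)))
E
python3 -m inch '[[50,0,-0.015,-0.2,0],[50,0,0,-0.2,0],[50,0,0,-0.195,0],[8,0,0,0,0],[8,0,0,0,0]]' 40
python3 -m inch '[[8,0,0,0,0],[8,0,0,0,0],[8,0,0,0,0]]'
```

```text
[0.2786, -0.4176, 0.103, 0.0554, 85.8632] [134. 126. 112.]
[0.3013, -0.5705, 0.1024, 0.0698, 34.2568] [ 57. 119. 115.]
[0.4102, -0.122, 0.1037, 0.0601, -19.0841] [75. 73. 75.]
[0.4153, -0.2796, 0.1034, 0.0683, 9.9384] [79. 76. 79.]
[0.4784, 0.6288, 0.0877, 0.073, -11.4104] [57. 58. 59.]
[0.5636, -0.3813, 0.1039, 0.0694, 24.55] [ 96.  63. 111.]
clock: 2.7
eef_pos: [0.4076, 0.1948, 0.1436]
ee_rot: [2.277, 2.164, 0.001]
wrist_force: [-21.8, -1.2, 6.9]
finger_gap: 0.0143
gripper_force: 12.3
clock: 3.08
eef_pos: [0.4069, 0.1949, 0.1436]
ee_rot: [2.275, 2.165, -0.001]
wrist_force: [-4.5, -3.3, 2.6]
finger_gap: 0.0124
gripper_force: 39.4
```

View pics/t2b.png

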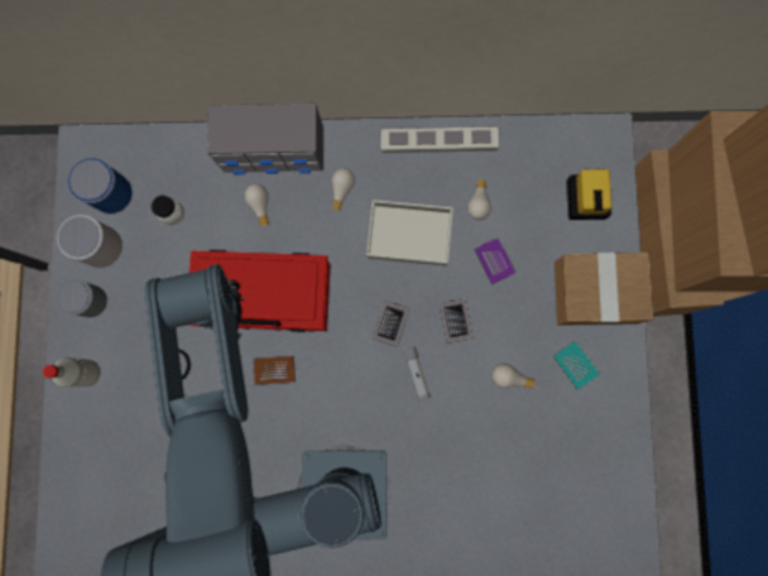

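```bash
python3 - <<'E'
import numpy as np
a=np.radians(np.linspace(0,92.5,16))+np.arctan2(45,165); r=.171
x=-r*np.cos(a); z=r*np.sin(a); yw=np.radians(-2.8)
for dx,dz in zip(np.diff(x),np.diff(z)): print(np.round([dx*np.cos(yw)/.2,dx*np.sin(yw)/.2,dz/.2],3).tolist())
print(x[-1]-x[0],z[-1]-z[0])
E
```

```text
[0.029, -0.001, 0.087]
[0.038, -0.002, 0.084]
[0.047, -0.002, 0.079]
[0.055, -0.003, 0.074]
[0.063, -0.003, 0.067]
[0.07, -0.003, 0.06]
[0.076, -0.004, 0.052]
[0.081, -0.004, 0.044]
[0.085, -0.004, 0.035]
[0.088, -0.004, 0.026]
[0.09, -0.004, 0.016]
[0.092, -0.004, 0.006]
[0.092, -0.004, -0.004]
[0.091, -0.004, -0.014]
[0.089, -0.004, -0.023]
0.21712095795175032 0.11786194733676278
```

```bash

python3 -m inch '[[8,0.029,-0.001,0.087,0],[8,0.038,-0.002,0.084,0],[8,0.047,-0.002,0.079,0],[8,0.055,-0.003,0.074,0],[8,0.063,-0.003,0.067,0]]' 40
python3 -m inch '[[8,0.07,-0.003,0.06,0],[8,0.076,-0.004,0.052,0],[8,0.081,-0.004,0.044,0],[8,0.085,-0.004,0.035,0],[8,0.088,-0.004,0.026,0]]'
python3 -m inch '[[8,0.09,-0.004,0.016,0],[8,0.092,-0.004,0.006,0],[8,0.092,-0.004,-0.004,0],[8,0.091,-0.004,-0.014,0],[8,0.089,-0.004,-0.023,0]]'
python3 -m inch '[[8,0,0,0,0]]'
```

```text
clock: 3.7
eef_pos: [0.4498, 0.1926, 0.2215]
ee_rot: [-2.272, -2.164, 0.011]
wrist_force: [-13.0, -3.2, 4.2]
finger_gap: 0.0128
gripper_force: 39.0
clock: 4.32
eef_pos: [0.5333, 0.1887, 0.2671]
ee_rot: [2.274, 2.164, 0.0]
wrist_force: [-5.2, -3.4, 6.4]
finger_gap: 0.0125
gripper_force: 40.8
clock: 4.95
eef_pos: [0.6249, 0.1844, 0.2623]
ee_rot: [2.275, 2.163, 0.0]
wrist_force: [-1.5, -3.6, 2.8]
finger_gap: 0.0127
gripper_force: 40.8
clock: 5.08
eef_pos: [0.6265, 0.1843, 0.2616]
ee_rot: [2.274, 2.162, 0.004]
wrist_force: [2.2, -5.0, 2.0]
finger_gap: 0.0125
gripper_force: 41.3
```

```bash

python3 -m inch '[[32,0,0,0,0],[32,0,0,0,0],[32,0,0,0.1,0],[32,0,0,0.2,0],[32,0,0,0.3,0]]' 40
python3 -m inch '[[32,-0.2,-0.25,0,0],[32,-0.2,-0.25,0,0],[32,-0.2,-0.25,0,0],[85,-0.2,-0.25,0,0],[85,-0.1,-0.25,0,0]]'
python3 - <<'E'
from m import *
t=snap('top','t3.png'); s=snap('scene','s3.png')
bt=cv2.resize(t['color'][:,:,::-1],None,fx=4,fy=4,interpolation=cv2.INTER_CUBIC); bs=cv2.resize(s['color'][:,:,::-1],None,fx=4,fy=4,interpolation=cv2.INTER_CUBIC)
a=np.radians(-2.8)
for y in(-.11,-.06,-.01,.04):
  for c,b in((t,bt),(s,bs)):
    for z in(.096,):
      p=[proj(c,[.487+x*np.cos(a)-y*np.sin(a),.195+x*np.sin(a)+y*np.cos(a),z]) for x in(-.035,.035)]
      cv2.line(b,*[tuple(np.int32((q+.5)*4).tolist()) for q in p],(0,255,0),1)
A=bt[640:900,440:960]; B=bs[760:1500,1000:1660]
cv2.imwrite('pics/r3.png',np.vstack([cv2.resize(A,(560,280)),cv2.resize(B,(560,int(560*740/660)))])[:900][:,:]) 
im=cv2.imread('pics/r3.png'); print(im.shape); cv2.imwrite('pics/r3a.png',cv2.resize(A,(780,390))); cv2.imwrite('pics/r3b.png',cv2.resize(B,(530,594)))
E
```

```text
clock: 5.7
eef_pos: [0.6229, 0.1861, 0.3796]
ee_rot: [-2.272, -2.165, 0.005]
wrist_force: [1.9, 0.5, -0.2]
finger_gap: 0.032
gripper_force: 0.0
clock: 6.32
eef_pos: [0.4459, -0.0597, 0.3809]
ee_rot: [2.273, 2.167, 0.002]
wrist_force: [0.5, -0.4, -0.5]
finger_gap: 0.0673
gripper_force: 0.0
(900, 560, 3)
```

View pics/r3a.png

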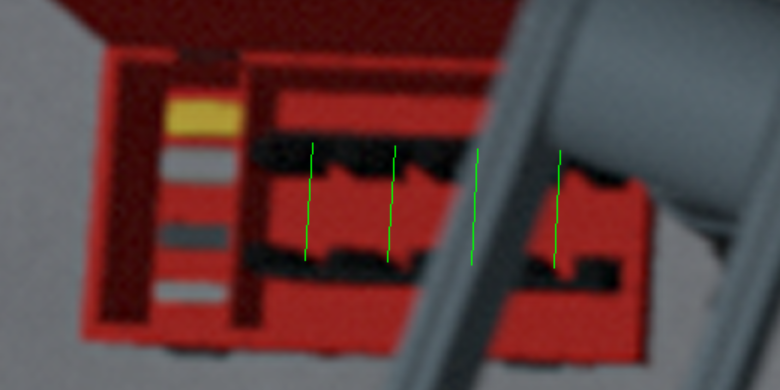

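View pics/r3b.png

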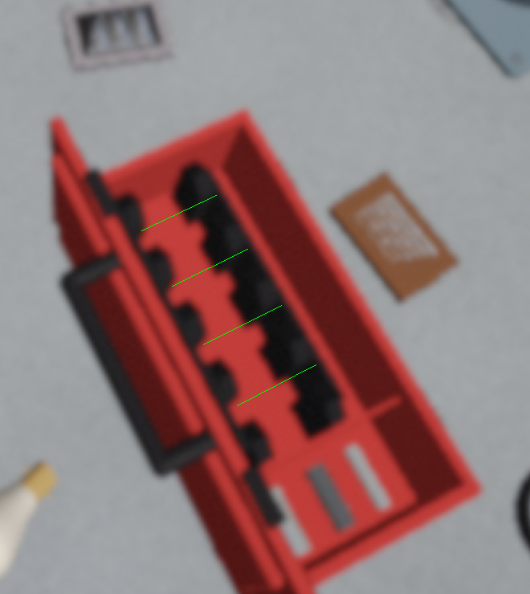

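```bash
python3 - <<'E'
from m import *
a=np.radians(-2.8); ys=np.arange(-.150,.081,.003)
def W(x,y,z): return [.487+x*np.cos(a)-y*np.sin(a),.195+x*np.sin(a)+y*np.cos(a),z]
for n,xs in(('scene',(-.028,-.031)),('top',(.028,.031))):
    c=snap(n); im=cv2.resize(c['color'],None,fx=4,fy=4,interpolation=cv2.INTER_LINEAR).astype(int)
    for x in xs:
        v=[]
        for y in ys:
            p=np.int32((proj(c,W(x,y,.004))+.5)*4); q=im[p[1],p[0]]; v.append(q[0]-q[1])
        v=np.array(v); print(n,x,v.tolist())
        for y0 in(-.11,-.06,-.01,.04):
            k=abs(ys-y0)<.021; w=np.clip(v[k]-v[k].min(),0,None)**1.0; w=np.where(w>w.max()/2,w,0); print(y0,round(float((ys[k]*w).sum()/w.sum()),4),end=' ; ')
        print()
    # x-profile across channel at between-teeth y: edges at floor
    for y in(-.135,-.085,-.035,.015,.065):
        v=[]
        for x in np.arange(-.045,.046,.003):
            p=np.int32((proj(c,W(x,y,.004))+.5)*4); q=im[p[1],p[0]]; v.append(int(q[0]-q[1]))
        print(n,'x',y,v)
E
```

```text
scene -0.028 [107, 99, 92, 88, 92, 99, 89, 91, 86, 88, 97, 108, 125, 131, 133, 131, 125, 115, 93, 83, 83, 81, 89, 93, 94, 85, 85, 95, 114, 128, 131, 132, 128, 119, 103, 91, 77, 80, 84, 91, 85, 85, 86, 90, 100, 120, 130, 132, 132, 129, 118, 94, 80, 79, 75, 82, 85, 76, 82, 81, 85, 106, 125, 131, 133, 132, 129, 114, 91, 81, 77, 85, 75, 77, 65, 73, 72]
-0.11 -0.1069 ; -0.06 -0.0584 ; -0.01 -0.0076 ; 0.04 0.0423 ; 
scene -0.031 [80, 60, 47, 45, 47, 54, 51, 51, 52, 48, 69, 100, 118, 129, 130, 127, 112, 87, 59, 45, 33, 40, 42, 46, 46, 47, 52, 69, 103, 124, 130, 130, 121, 107, 74, 44, 40, 30, 36, 44, 46, 37, 37, 51, 83, 117, 129, 131, 130, 124, 104, 62, 35, 30, 30, 34, 35, 33, 32, 37, 55, 93, 118, 130, 131, 129, 124, 105, 56, 37, 30, 31, 27, 26, 18, 28, 33]
-0.11 -0.1083 ; -0.06 -0.0585 ; -0.01 -0.0086 ; 0.04 0.0422 ; 
scene x -0.135 [-1, 0, 1, 5, 31, 62, 105, 125, 131, 133, 133, 133, 133, 133, 132, 128, 112, 78, 46, 12, 3, 2, 12, 52, 92, 121, 128, 124, 114, 105, 114]
scene x -0.085 [1, 2, 1, 3, 18, 59, 101, 119, 131, 132, 133, 132, 132, 132, 132, 123, 96, 61, 22, 6, 3, 2, 9, 47, 96, 120, 12
[... 1272 characters left out ...]
3, 15, 16, 15, 54, 81, 104, 117, 117, 117, 116, 116, 117, 117, 118, 118, 115, 116, 110, 83, 49, 16, 3, -6, -9, -11, -11]
top x -0.085 [112, 81, 41, 4, -4, -3, -3, 4, 17, 35, 47, 45, 34, 35, 21, 8, -4, -8, -9, -9, -9, -10, -8, -7, -7, -7, -7, -7, -6, -6, -6]
top x -0.035 [-11, -10, -9, -10, -9, -10, -10, -10, -11, -12, -14, -12, -13, -12, -7, 2, 15, 22, 43, 56, 67, 83, 90, 69, 42, 4, -1, -1, -1, 0, -4]
top x 0.015 [114, 81, 40, 3, -2, -2, 3, 24, 50, 83, 107, 117, 120, 118, 117, 116, 116, 117, 117, 117, 119, 118, 112, 95, 63, 27, -1, -1, -2, -1, -1]
top x 0.065 [112, 95, 59, 11, -5, -4, -1, 20, 54, 93, 114, 117, 116, 116, 116, 115, 116, 116, 115, 115, 115, 116, 112, 93, 58, 16, 4, 0, 0, 0, -3]
```

```bash

python3 -m inch '[[85,-0.03,-0.04,-0.1,0.0583],[85,-0.03,-0.04,-0.2,0.0583],[85,-0.03,-0.04,-0.2,0.0583],[85,-0.03,-0.04,-0.2,0.0583],[85,-0.03,-0.04,-0.2,0.0583]]' 40
python3 -m inch '[[85,-0.03,-0.04,-0.2,0.0583],[85,-0.025,-0.03,-0.2,0.0583],[85,0,0,0,0],[85,0,0,0,0]]'
python3 - <<'E'
from m import *
s=read_state(); print(s['eef_pos'],s['joint_pos']); r=s['ee_rot']; print((2*np.degrees(np.arctan2(r[1],r[0]))-90)%180)
E
```

```text
clock: 7.15
eef_pos: [0.4187, -0.0981, 0.199]
ee_rot: [1.071, 2.953, 0.001]
wrist_force: [0.9, -0.6, -0.9]
finger_gap: 0.0849
gripper_force: 0.0
clock: 7.65
eef_pos: [0.4085, -0.1132, 0.1213]
ee_rot: [0.532, 3.095, -0.0]
wrist_force: [-0.0, -0.0, 0.8]
finger_gap: 0.0853
gripper_force: 0.0
[ 0.40849871 -0.11315844  0.12130176] [-5.35066289e-01  1.45994342e-01  1.97775817e+00  4.97691501e-04
  1.01629192e+00 -1.76564849e+00]
70.49217141856363
```

```bash

python3 -m inch '[[85,-0.02,0,-0.2,0],[85,0,0,-0.2,0],[85,0,0,-0.12,0],[85,0,0,-0.05,0],[85,0,0,-0.015,0]]' 40
python3 -m inch '[[60,0,0,0,0],[60,0,0,0,0],[60,0,0,0,0],[60,0,0,0,0]]'
```

```text
clock: 8.28
eef_pos: [0.4044, -0.1139, 0.0039]
ee_rot: [0.529, 3.095, -0.001]
wrist_force: [-0.0, 0.2, 0.8]
finger_gap: 0.085
gripper_force: 0.0
clock: 8.78
eef_pos: [0.4042, -0.1141, 0.0046]
ee_rot: [0.529, 3.094, -0.001]
wrist_force: [-0.3, 1.0, 5.9]
finger_gap: 0.064
gripper_force: 42.2
```

```bash

python3 -m inch '[[60,0,0,0.1,0],[60,0,0,0.2,0],[60,0,0,0.1,0],[60,0.158,-0.056,0,0.036],[60,0.158,-0.056,0,0.036]]' 40
python3 -m inch '[[60,0.158,-0.056,0,0],[60,0.158,-0.056,0,0],[60,0,0,0,0]]' 40
python3 - <<'E'
from m import *
s=snap('scene','s4.png'); b=cv2.resize(s['color'][:,:,::-1],None,fx=4,fy=4,interpolation=cv2.INTER_CUBIC)
cv2.imwrite('pics/s4b.png',cv2.resize(b[560:1100,600:1200],(600,540)))
E
```

```text
clock: 9.4
eef_pos: [0.4676, -0.1365, 0.0847]
ee_rot: [0.17, 3.134, -0.002]
wrist_force: [0.4, 0.6, -1.1]
finger_gap: 0.0637
gripper_force: 45.0
clock: 9.78
eef_pos: [0.532, -0.1596, 0.084]
ee_rot: [0.176, 3.134, -0.002]
wrist_force: [-0.8, -0.2, -1.8]
finger_gap: 0.0637
gripper_force: 45.0
```

View pics/s4b.png

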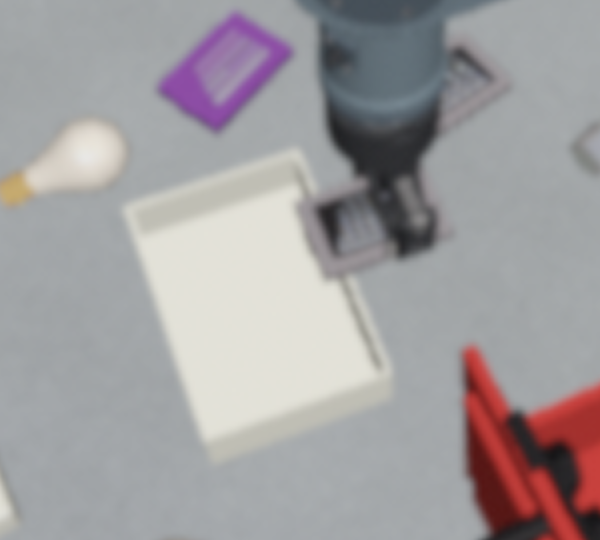

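```bash

python3 -m inch '[[60,0,0,-0.12,0],[60,0,0,-0.05,0],[60,0,0,-0.04,0],[60,0,0,-0.04,0]]' 30
python3 -m inch '[[60,0.026,-0.003,0.004,0],[60,0.018,-0.002,0.008,0],[60,0,0,0,0]]' 30
python3 - <<'E'
from m import *
s=snap('scene','s5.png'); b=cv2.resize(s['color'][:,:,::-1],None,fx=4,fy=4,interpolation=cv2.INTER_CUBIC)
t=snap('top','t5.png'); c=cv2.resize(t['color'][:,:,::-1],None,fx=4,fy=4,interpolation=cv2.INTER_CUBIC)
cv2.imwrite('pics/s5b.png',np.hstack([cv2.resize(b[560:1000,700:1180],(436,400)),cv2.resize(c[520:880,920:1240],(355,400))]))
E
```

```text
clock: 10.32
eef_pos: [0.527, -0.1576, 0.0336]
ee_rot: [-0.175, -3.133, -0.001]
wrist_force: [-6.8, 1.7, 7.6]
finger_gap: 0.064
gripper_force: 53.3
clock: 10.7
eef_pos: [0.5329, -0.1575, 0.0353]
ee_rot: [-0.174, -3.126, -0.005]
wrist_force: [-13.5, 1.2, 8.0]
finger_gap: 0.0638
gripper_force: 54.1
```

View pics/s5b.png

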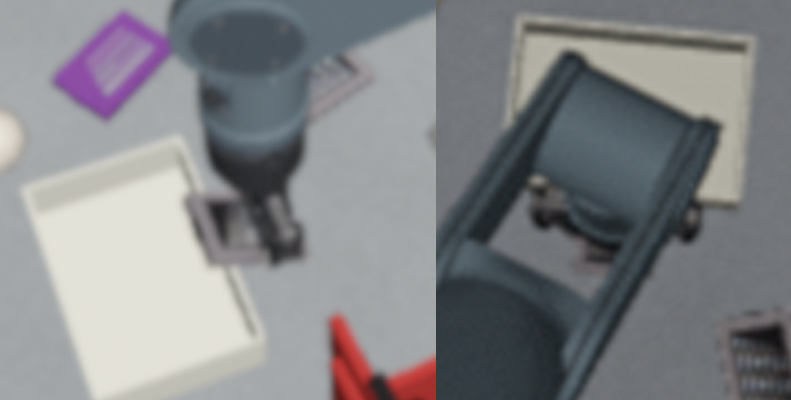

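```bash

python3 -m inch '[[60,0.02,-0.002,0.0,0],[60,0.02,-0.002,0.004,0],[60,0.02,-0.002,0.004,0],[60,0,0,0,0]]' 20
python3 -m inch '[[60,0.02,-0.002,0.004,0],[60,0.02,-0.002,0.004,0],[60,0,0,0,0]]' 20
python3 - <<'E'
from m import *
s=snap('scene','s6.png'); b=cv2.resize(s['color'][:,:,::-1],None,fx=4,fy=4,interpolation=cv2.INTER_CUBIC)
t=snap('top','t6.png'); c=cv2.resize(t['color'][:,:,::-1],None,fx=4,fy=4,interpolation=cv2.INTER_CUBIC)
cv2.imwrite('pics/s6b.png',np.hstack([cv2.resize(b[560:1000,700:1180],(436,400)),cv2.resize(c[520:880,920:1240],(355,400))]))
E
```

```text
clock: 11.3
eef_pos: [0.5396, -0.1575, 0.0359]
ee_rot: [-0.172, -3.116, -0.008]
wrist_force: [-28.2, 1.4, 14.7]
finger_gap: 0.0637
gripper_force: 64.7
clock: 11.68
eef_pos: [0.5436, -0.1575, 0.0371]
ee_rot: [-0.171, -3.107, -0.01]
wrist_force: [-38.2, 1.8, 22.6]
finger_gap: 0.0641
gripper_force: 72.2
```

View pics/s6b.png

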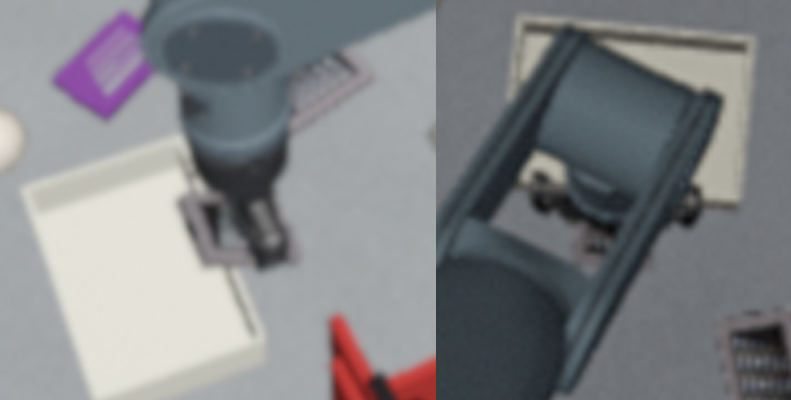

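```bash
python3 - <<'E'
from m import *
s=snap('scene')
for h in(.06,.07,.08,.09,.1): 
    a,b=onz(s,224.5,195.,h),onz(s,232.3,212.1,h); m=(a+b)/2; d=(m[0]-.5436)*.9934-(m[1]+.1575)*.115
    print(h,np.round(a,3),np.round(b,3),round(float(np.linalg.norm(a-b)),4),'ahead',round(float(d),4),'up',round(h-.0395,4),'len',round(float(np.hypot(d,h-.0395)),4),'ang',round(float(np.degrees(np.arctan2(h-.0395,d))),1))
E
```

```text
0.06 [ 0.582 -0.195  0.06 ] [ 0.587 -0.134  0.06 ] 0.0614 ahead 0.0417 up 0.0205 len 0.0465 ang 26.2
0.07 [ 0.584 -0.19   0.07 ] [ 0.589 -0.129  0.07 ] 0.0608 ahead 0.043 up 0.0305 len 0.0527 ang 35.3
0.08 [ 0.586 -0.185  0.08 ] [ 0.591 -0.125  0.08 ] 0.0601 ahead 0.0443 up 0.0405 len 0.06 ang 42.5
0.09 [ 0.588 -0.18   0.09 ] [ 0.593 -0.121  0.09 ] 0.0595 ahead 0.0455 up 0.0505 len 0.068 ang 48.0
0.1 [ 0.59  -0.175  0.1  ] [ 0.594 -0.116  0.1  ] 0.0588 ahead 0.0468 up 0.0605 len 0.0765 ang 52.3
```

```bash

python3 -m inch '[[60,-0.1,0,0.02,0],[60,-0.05,0,0.15,0],[60,0,0,0.2,0],[60,0,0,0,0]]' 40
python3 - <<'E'
from m import *
s=snap('scene','s7.png'); b=cv2.resize(s['color'][:,:,::-1],None,fx=4,fy=4,interpolation=cv2.INTER_CUBIC)
t=snap('top','t7.png'); c=cv2.resize(t['color'][:,:,::-1],None,fx=4,fy=4,interpolation=cv2.INTER_CUBIC)
cv2.imwrite('pics/s7b.png',np.hstack([cv2.resize(b[560:1000,700:1180],(436,400)),cv2.resize(c[520:880,920:1240],(355,400))]))
E
```

```text
clock: 12.32
eef_pos: [0.5298, -0.1622, 0.1164]
ee_rot: [0.176, 3.131, -0.004]
wrist_force: [0.2, -0.6, -2.2]
finger_gap: 0.0639
gripper_force: 69.2
```

View pics/s7b.png

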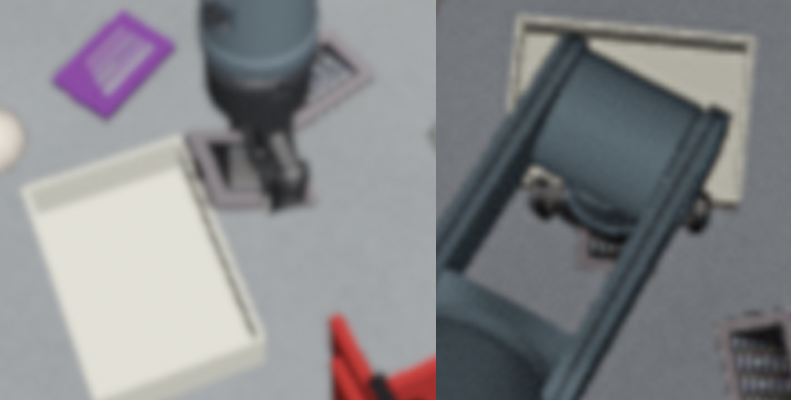

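```bash

python3 -m inch '[[60,0.12,-0.008,0,0],[60,0.125,-0.008,0,0],[60,0.122,-0.008,0,0],[60,0,0,-0.1,0],[60,0,0,-0.105,0]]' 40
python3 -m inch '[[60,-0.03,0.003,0,0],[60,-0.03,0.003,0,0]]' 25
python3 -m inch '[[60,-0.03,0.003,0,0],[60,-0.03,0.003,0,0]]' 25
python3 -m inch '[[60,-0.02,0.003,0,0],[60,0,0,0,0]]' 25
```

```text
clock: 13.05
eef_pos: [0.6018, -0.1658, 0.0699]
ee_rot: [-0.176, -3.136, -0.001]
wrist_force: [9.9, 0.7, 24.0]
finger_gap: 0.0641
gripper_force: 72.0
clock: 13.3
eef_pos: [0.588, -0.1643, 0.07]
ee_rot: [-0.175, -3.133, -0.002]
wrist_force: [0.1, 0.1, -2.2]
finger_gap: 0.0642
gripper_force: 71.4
clock: 13.55
eef_pos: [0.5768, -0.1636, 0.0714]
ee_rot: [-0.176, -3.136, -0.001]
wrist_force: [-0.0, -0.6, -2.3]
finger_gap: 0.0641
gripper_force: 71.4
clock: 13.8
eef_pos: [0.5734, -0.1632, 0.0719]
ee_rot: [0.176, 3.137, -0.0]
wrist_force: [1.1, -0.1, -1.9]
finger_gap: 0.064
gripper_force: 71.4
```

```bash
python3 - <<'E'
from m import *
s=snap('scene','s8.png'); b=cv2.resize(s['color'][:,:,::-1],None,fx=6,fy=6,interpolation=cv2.INTER_CUBIC)
cv2.imwrite('pics/s8b.png',b[840:1440,1050:1770])
E
```

```text
(no output)
```

View pics/s8b.png

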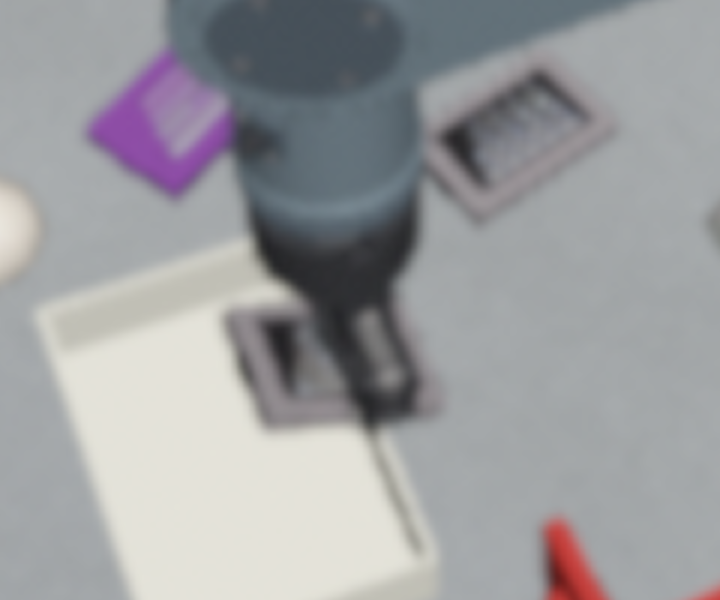

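```bash

python3 -m inch '[[60,0,0,0.14,0],[60,0.12,-0.014,0,0],[60,0.12,-0.014,0,0],[60,0.12,-0.014,0,0],[60,0.102,-0.014,0,0]]' 30
python3 -m inch '[[60,0,0,-0.1,0],[60,0,0,-0.07,0],[60,0,0,-0.05,0]]' 30
python3 -m inch '[[60,0,0,-0.05,0],[60,0,0,-0.05,0],[60,0,0,0,0]]' 30
python3 -m inch '[[60,0.03,-0.003,0.01,0],[60,0.02,-0.002,0.01,0],[60,0,0,0,0]]' 30
```

```text
clock: 14.48
eef_pos: [0.6672, -0.1745, 0.0997]
ee_rot: [0.176, 3.136, -0.0]
wrist_force: [0.4, -1.3, -2.0]
finger_gap: 0.0644
gripper_force: 71.4
clock: 14.85
eef_pos: [0.6656, -0.1742, 0.0545]
ee_rot: [-0.176, -3.135, -0.001]
wrist_force: [-0.6, 0.3, -1.3]
finger_gap: 0.0638
gripper_force: 71.4
clock: 15.22
eef_pos: [0.6655, -0.1742, 0.0347]
ee_rot: [-0.176, -3.135, -0.001]
wrist_force: [-0.4, -0.2, -1.2]
finger_gap: 0.064
gripper_force: 71.4
clock: 15.6
eef_pos: [0.6771, -0.1757, 0.0406]
ee_rot: [0.175, 3.135, -0.001]
wrist_force: [0.0, -0.6, -2.5]
finger_gap: 0.0639
gripper_force: 71.4
```

```bash

python3 -m inch '[[60,-0.13,0.015,0.03,0],[60,-0.13,0.015,0,0],[60,-0.13,0.015,0,0],[60,0,0,0,0]]' 30
python3 -m inch '[[60,-0.03,0.003,0,0],[60,-0.03,0.003,0,0]]' 30
python3 -m inch '[[60,-0.03,0.003,0,0],[60,0,0,0,0]]' 30
python3 -m inch '[[60,-0.02,0.002,0,0],[60,0,0,0,0]]' 30
```

```text
clock: 16.1
eef_pos: [0.6053, -0.1683, 0.0504]
ee_rot: [0.176, 3.118, -0.007]
wrist_force: [14.3, 0.8, 1.4]
finger_gap: 0.0641
gripper_force: 67.1
clock: 16.35
eef_pos: [0.6012, -0.1696, 0.0536]
ee_rot: [0.176, 3.102, -0.014]
wrist_force: [31.8, 1.4, 11.9]
finger_gap: 0.0641
gripper_force: 64.8
clock: 16.6
eef_pos: [0.5888, -0.1678, 0.051]
ee_rot: [0.175, 3.117, -0.01]
wrist_force: [14.3, -1.5, 5.4]
finger_gap: 0.064
gripper_force: 50.4
clock: 16.85
eef_pos: [0.5806, -0.1661, 0.0487]
ee_rot: [0.176, 3.126, -0.006]
wrist_force: [6.9, -2.0, 2.6]
finger_gap: 0.0639
gripper_force: 40.3
```

```bash

python3 -m inch '[[60,0.02,0,0.03,0],[60,0,0,0.2,0],[60,0,0,0.12,0],[60,0,0,0,0]]' 40
python3 -m inch '[[60,-0.11,0.015,0,0],[60,-0.1,0.015,0,0],[60,0,0,-0.15,0],[60,0,0,-0.08,0],[60,0,0,0,0]]' 40
```

```text
clock: 17.35
eef_pos: [0.5812, -0.1647, 0.1179]
ee_rot: [0.175, 3.133, -0.003]
wrist_force: [0.1, -0.4, -1.6]
finger_gap: 0.0633
gripper_force: 44.1
clock: 17.98
eef_pos: [0.5367, -0.1574, 0.0676]
ee_rot: [-0.175, -3.132, -0.003]
wrist_force: [-0.1, -0.4, -0.7]
finger_gap: 0.0634
gripper_force: 44.5
```

Lower slowly until the base touches the board.

```bash

python3 -m inch '[[60,0.005,0,-0.06,0],[60,0,0,-0.025,0],[60,0,0,0,0]]' 40
python3 -m inch '[[60,0,0,-0.015,0],[60,0,0,0,0]]' 40
python3 -m inch '[[60,0,0,-0.01,0],[60,0,0,0,0]]' 40
```

```text
clock: 18.35
eef_pos: [0.539, -0.1581, 0.0524]
ee_rot: [-0.176, -3.136, -0.0]
wrist_force: [-0.3, -0.0, -1.7]
finger_gap: 0.0637
gripper_force: 44.5
clock: 18.6
eef_pos: [0.5392, -0.1582, 0.0498]
ee_rot: [0.176, 3.137, -0.0]
wrist_force: [0.2, 0.2, -1.0]
finger_gap: 0.0634
gripper_force: 44.5
clock: 18.85
eef_pos: [0.5391, -0.1582, 0.0476]
ee_rot: [-0.176, -3.137, -0.0]
wrist_force: [0.7, -0.5, -1.0]
finger_gap: 0.0632
gripper_force: 44.5
```

```bash

python3 -m inch '[[60,0,0,-0.015,0],[60,0,0,0,0]]' 40
python3 -m inch '[[60,0,0,-0.015,0],[60,0,0,0,0]]' 40
python3 -m inch '[[60,0,0,-0.01,0],[60,0,0,0,0]]' 40
```

```text
clock: 19.1
eef_pos: [0.5389, -0.1581, 0.0444]
ee_rot: [-0.176, -3.136, -0.0]
wrist_force: [-1.0, -0.1, -1.0]
finger_gap: 0.0637
gripper_force: 44.5
clock: 19.35
eef_pos: [0.5389, -0.1581, 0.0414]
ee_rot: [-0.176, -3.136, -0.0]
wrist_force: [0.2, -0.1, -1.3]
finger_gap: 0.0632
gripper_force: 44.5
clock: 19.6
eef_pos: [0.5391, -0.1582, 0.0395]
ee_rot: [-0.176, -3.136, -0.0]
wrist_force: [0.2, 0.2, -2.1]
finger_gap: 0.0633
gripper_force: 44.5
```

```bash

python3 -m inch '[[60,0,0,-0.01,0],[60,0,0,0,0]]' 40 | grep -E 'eef|wrist'
python3 -m inch '[[60,0,0,-0.01,0],[60,0,0,0,0]]' 40 | grep -E 'eef|wrist'
python3 -m inch '[[60,0,0,-0.01,0],[60,0,0,0,0]]' 40| grep -E 'eef|wrist'
```

```text
eef_pos: [0.539, -0.1582, 0.0375]
wrist_force: [-0.5, -0.3, -1.4]
eef_pos: [0.539, -0.1581, 0.0355]
wrist_force: [-0.2, 0.0, -1.5]
eef_pos: [0.539, -0.1581, 0.0335]
wrist_force: [-1.1, -1.2, -1.8]
```

```bash

python3 -m inch '[[60,0,0,-0.01,0],[60,0,0,0,0]]' 40 | grep -E 'eef|wrist'
python3 -m inch '[[60,0,0,-0.01,0],[60,0,0,0,0]]' 40 | grep -E 'eef|wrist'
python3 -m inch '[[60,0,0,-0.01,0],[60,0,0,0,0]]' 40| grep -E 'eef|wrist'
python3 - <<'E'
from m import *
s=snap('scene','s9.png'); b=cv2.resize(s['color'][:,:,::-1],None,fx=6,fy=6,interpolation=cv2.INTER_CUBIC)
t=snap('top'); c=cv2.resize(t['color'][:,:,::-1],None,fx=6,fy=6,interpolation=cv2.INTER_CUBIC)
cv2.imwrite('pics/s9b.png',np.hstack([b[900:1380,1140:1620],c[900:1380,1480:1800]]))
E
```

```text
eef_pos: [0.5389, -0.1581, 0.0316]
wrist_force: [-0.9, 0.7, -0.7]
eef_pos: [0.5391, -0.1582, 0.0308]
wrist_force: [-4.1, 1.3, 8.9]
eef_pos: [0.5392, -0.1583, 0.0305]
wrist_force: [-8.6, 3.2, 22.6]
```

View pics/s9b.png

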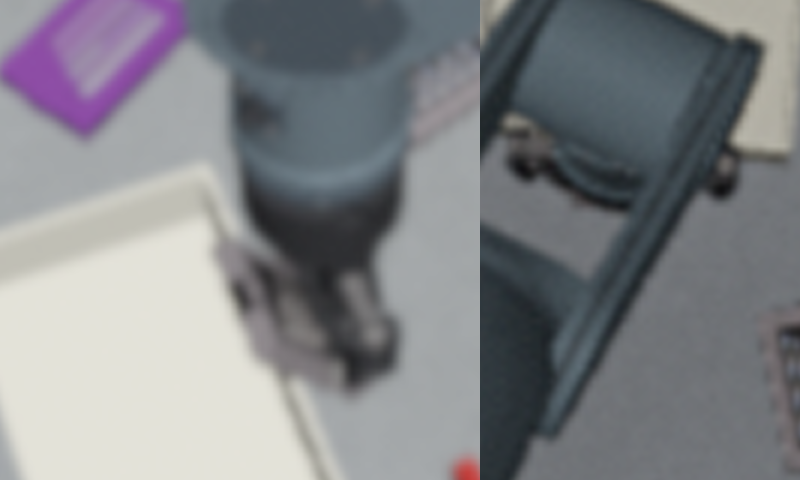

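```bash

python3 -m inch '[[60,0,0,0.015,0],[72,0,0,0,0],[85,0,0,0,0],[85,0,0,0,0],[85,0,0,0,0]]' 40 
python3 -m inch '[[85,0,0,0.06,0],[85,0,0,0.15,0],[85,0,0,0.25,0],[85,0,0,0.15,0]]' 40
python3 -m inch '[[85,-0.1,0,0,-0.056],[85,-0.1,0,0,-0.056],[85,-0.1,0,0,-0.056],[60,-0.1,0,0,-0.056],[60,-0.1,0,0,-0.056]]' 40
python3 -m inch '[[60,0,0,0,-0.056],[60,0,0,0,-0.056],[60,0,0,0,-0.056],[60,0,0,0,-0.052],[60,0,0,0,0]]' 40
python3 - <<'E'
from m import *
s=snap('scene','s10.png'); b=cv2.resize(s['color'][:,:,::-1],None,fx=6,fy=6,interpolation=cv2.INTER_CUBIC)
t=snap('top','t10.png'); c=cv2.resize(t['color'][:,:,::-1],None,fx=6,fy=6,interpolation=cv2.INTER_CUBIC)
cv2.imwrite('pics/s10b.png',np.hstack([b[900:1380,1140:1620],c[900:1380,1480:1800]]))
st=read_state(); print(st['eef_pos'],st['joint_pos']); r=st['ee_rot']; print((2*np.degrees(np.arctan2(r[1],r[0]))-90)%180)
E
```

```text
clock: 21.82
eef_pos: [0.5391, -0.1582, 0.0305]
ee_rot: [-0.176, -3.136, -0.0]
wrist_force: [-0.1, 0.6, -0.0]
finger_gap: 0.085
gripper_force: 0.0
clock: 22.32
eef_pos: [0.5401, -0.1587, 0.1561]
ee_rot: [0.175, 3.133, -0.002]
wrist_force: [-0.7, 0.3, 0.5]
finger_gap: 0.085
gripper_force: 0.0
clock: 22.95
eef_pos: [0.4387, -0.1582, 0.1536]
ee_rot: [1.502, 2.758, -0.0]
wrist_force: [0.0, -0.5, -0.3]
finger_gap: 0.06
gripper_force: 0.0
clock: 23.58
eef_pos: [0.4393, -0.1583, 0.1535]
ee_rot: [2.34, 2.095, 0.0]
wrist_force: [-0.0, 0.4, 0.5]
finger_gap: 0.06
gripper_force: 0.0
[ 0.43926095 -0.15827319  0.15319775] [-5.85430783e-01  1.81238428e-01  1.84093208e+00  2.35610521e-06
  1.11869579e+00 -4.76891531e-01]
173.78110001596684
```

View pics/s10b.png

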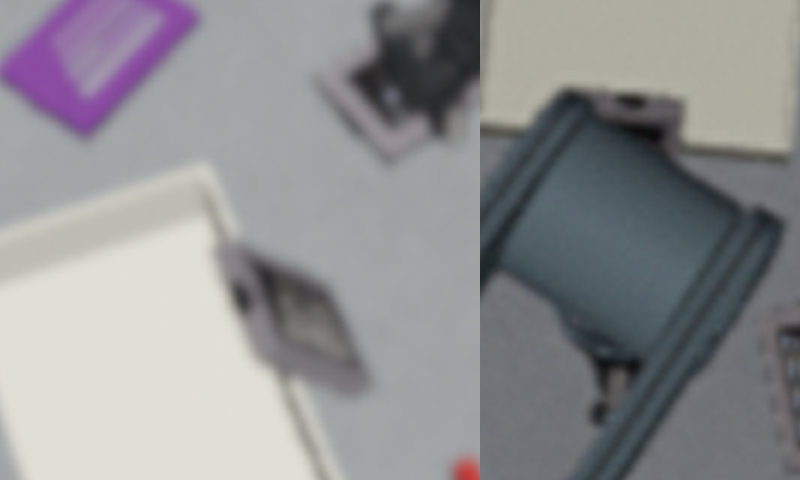

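```bash
python3 - <<'E'
from m import *
s=snap('scene');t=snap('top')
for z in(.085,.09,.095): print(z,onz(s,226.3,190.8,z),onz(s,233.7,210,z),onz(t,280.5,166.7,z))
n=np.array([.9934,-.1149])
for p in((onz(s,226.3,190.8,.09)+onz(s,233.7,210,.09))/2,onz(t,280.5,166.7,.09)): print('beyond wall',(p[:2]-[.5575,-.162])@n,'lat',(p[:2]-[.5575,-.162])@[.1149,.9934])
E
```

```text
0.085 [ 0.57622609 -0.19247187  0.085     ] [ 0.5852437  -0.12684493  0.085     ] [ 0.57952078 -0.19653087  0.085     ]
0.09 [ 0.57720703 -0.18988351  0.09      ] [ 0.58617544 -0.12461469  0.09      ] [ 0.57859529 -0.1964333   0.09      ]
0.095 [ 0.57818797 -0.18729516  0.095     ] [ 0.58710717 -0.12238444  0.095     ] [ 0.5776698  -0.19633572  0.095     ]
beyond wall 0.023485691368631337 lat 0.0074991163592654205
beyond wall 0.024912443567652005 lat -0.031782186853642015
```

```bash

python3 -m inch '[[60,0.16,-0.004,0,0],[60,0.16,-0.004,0,0],[60,0.16,-0.004,0,0],[60,0.147,0,0,0],[60,0,0,0,0]]' 25 
python3 -m inch '[[60,0,0,-0.2,0],[60,0,0,-0.2,0],[60,0,0,-0.08,0],[60,0,0,0,0]]' 25
python3 -m inch '[[28,0,0,0,0],[28,0,0,0,0],[28,0,0,0,0],[28,0,0,0,0]]' 25
```

```text
clock: 24.4
eef_pos: [0.566, -0.1606, 0.1523]
ee_rot: [2.34, 2.096, 0.0]
wrist_force: [0.9, 0.6, -0.2]
finger_gap: 0.0598
gripper_force: 0.0
clock: 24.9
eef_pos: [0.5635, -0.1604, 0.0561]
ee_rot: [-2.34, -2.092, 0.002]
wrist_force: [0.1, -0.5, 0.5]
finger_gap: 0.0603
gripper_force: 0.0
clock: 25.4
eef_pos: [0.565, -0.1611, 0.0591]
ee_rot: [2.34, 2.093, 0.0]
wrist_force: [-2.0, -0.2, 8.7]
finger_gap: 0.0286
gripper_force: 22.2
```

```bash

python3 -m inch '[[26,0,0,0.01,0],[24,-0.01,0,0.01,0],[22,-0.01,0,0.02,0],[20,-0.01,0,0.03,0]]' 25
python3 -m inch '[[10,-0.01,0,0.03,0],[10,-0.01,0,0.03,0],[10,0,0,0.03,0],[10,0,0,0.03,0]]' 25
```

```text
clock: 25.9
eef_pos: [0.5589, -0.1608, 0.0719]
ee_rot: [2.341, 2.093, 0.001]
wrist_force: [0.1, -1.0, -0.7]
finger_gap: 0.0202
gripper_force: 0.1
clock: 26.4
eef_pos: [0.5546, -0.1606, 0.0951]
ee_rot: [-2.342, -2.094, -0.0]
wrist_force: [0.1, 0.4, -1.7]
finger_gap: 0.0134
gripper_force: 29.4
```

```bash

python3 -m inch '[[10,0,0,0.1,0],[10,0,0,0.2,0],[10,0,0,0.2,0],[10,0,0,0.0,0]]' 40
python3 - <<'E'
from m import *
s=snap('scene','s11.png'); im=s['color'].astype(int); p=read_state()['eef_pos']
# sample +x face of a case hanging upright below grip: lines by depth below TCP
n=np.array([.9934,-.1149]); t=np.array([.1149,.9934])
for dz in range(20,-120,-6):
    row=[]
    for w in(-.045,-.028,0,.028,.045):
        q=np.r_[p[:2]+n*.007+t*w,p[2]+dz/1000]; u,v=proj(s,q); c=im[int(round(v)),int(round(u))]; row.append(tuple(c.tolist()))
    print(dz,row)
E
```

```text
clock: 26.9
eef_pos: [0.5567, -0.1616, 0.1987]
ee_rot: [2.337, 2.089, 0.005]
wrist_force: [0.6, 0.2, -1.9]
finger_gap: 0.0133
gripper_force: 43.3
20 [(42, 43, 45), (39, 40, 42), (89, 89, 89), (91, 87, 90), (123, 118, 121)]
14 [(44, 44, 46), (40, 40, 42), (115, 114, 113), (105, 100, 103), (122, 117, 120)]
8 [(44, 45, 47), (40, 40, 42), (132, 130, 129), (98, 93, 96), (121, 117, 120)]
2 [(46, 47, 49), (40, 40, 43), (130, 129, 127), (96, 92, 95), (120, 116, 119)]
-4 [(53, 54, 57), (41, 42, 43), (129, 128, 126), (96, 92, 95), (120, 116, 119)]
-10 [(54, 55, 58), (40, 41, 43), (125, 124, 122), (96, 92, 95), (119, 115, 118)]
-16 [(54, 54, 57), (45, 46, 48), (111, 110, 108), (96, 92, 95), (119, 115, 118)]
-22 [(46, 48, 50), (50, 50, 52), (87, 85, 85), (95, 91, 94), (118, 113, 116)]
-28 [(49, 49, 52), (55, 56, 58), (66, 64, 66), (93, 89, 92), (117, 113, 116)]
-34 [(44, 45, 48), (62, 62, 63), (68, 65, 67), (92, 89, 91), (118, 113, 117)]
-40 [(48, 49, 51), (72, 73, 74), (72, 71, 72), (92, 88, 91), (121, 117, 121)]
-46 [(59, 60, 62), (83, 84, 86), (67, 65, 67), (94, 90, 93), (130, 128, 131)]
-52 
[... 362 characters left out ...]
136, 139, 141), (117, 119, 122), (138, 140, 142), (163, 167, 169)]
-82 [(128, 131, 133), (117, 119, 121), (131, 134, 136), (151, 153, 155), (163, 167, 169)]
-88 [(139, 142, 144), (129, 132, 134), (142, 146, 147), (155, 158, 160), (163, 167, 169)]
-94 [(150, 154, 156), (141, 144, 146), (151, 155, 156), (160, 164, 166), (163, 167, 168)]
-100 [(155, 159, 161), (151, 154, 156), (157, 161, 162), (162, 166, 167), (162, 166, 168)]
-106 [(159, 163, 164), (157, 161, 163), (160, 163, 165), (162, 166, 168), (161, 165, 166)]
-112 [(162, 166, 167), (161, 165, 166), (162, 166, 167), (162, 166, 168), (161, 165, 166)]
-118 [(165, 169, 170), (164, 168, 169), (165, 169, 170), (163, 167, 168), (162, 166, 167)]
```

```bash
python3 - <<'E'
from m import *
s=snap('scene'); im=cv2.resize(s['color'],None,fx=4,fy=4,interpolation=cv2.INTER_LINEAR).astype(int); p=read_state()['eef_pos']
n=np.array([.9934,-.1149]); t=np.array([.1149,.9934])
ws=np.arange(-60,66,6); print('      ',ws.tolist())
for dz in range(60,-80,-7):
    row=[]
    for w in ws:
        u,v=(proj(s,np.r_[p[:2]+n*.007+t*w/1000,p[2]+dz/1000])+.5)*4; c=im[int(v),int(u)]; row.append('%3d%s'%(c[1],'p' if (c[0]-c[1])>=2 else ' '))
    print('%4d'%dz,' '.join(row))
E
```

```text
[-60, -54, -48, -42, -36, -30, -24, -18, -12, -6, 0, 6, 12, 18, 24, 30, 36, 42, 48, 54, 60]
  60  63   50   42   41   41   42   43   42   46   46   51   66   61p  46   54p 113p 146p 148p 148p 133p 122p
  53  49   41   40   41   42   42   43   42   45   45   53   56   47   51p  97p 141p 147p 146p 139p 120p 122p
  46  40   39   40   42   42   43   42   43   43   46   53   46   48p  82p 132p 143p 144p 138p 122p 119p 124p
  39  38   39   40   41   42   42   42   41   42   49   47   49   76  118p 137p 139p 134p 124p 116p 118p 124p
  32  38   39   40   42   44   42   40   41   45   47   46   72  113p 130p 130p 123p 119p 113p 115p 119p 124p
  25  39   40   43   43   44   41   40   42   45   46   68  112p 128p 123p 113p 107p 100p 109p 114p 119p 124p
  18  39   42   43   45   43   41   40   43   45   53  104  133p 124p 108p  95p  88p  98p 109p 115p 119p 124p
  11  41   43   45   46   44   40   41   44   47   86  131  132p 112p  89p  77p  85p  97p 108p 116p 119p 123p
   4  42   45   46   47   44   42   41   45   62  118  133p 127p  95p  71p  74p  83p  95p 111p 116p 119p 126p
  -3  45   47   55
[... 490 characters left out ...]
p  65p  70p  84p  99p 114p 120p 145  164 
 -38  75   57   49   47   54   63   78   98   92   68p  65p  68p  69p  68p  73p  89p 106p 116p 133p 159  166 
 -45  62   54   48   62   72   76   88   96   80   70p  72   77p  77   76   79p  95p 110p 122p 151  165  166 
 -52  56   49   61   75   85   95   97   94   84   84   79p  82   82   85   90  103p 118p 139  160  167  167 
 -59  51   62   89  100  107  113  105   92   91   95   96   93   97  101  107  113p 129  157  166  167  166 
 -66  56   92  108  116  128  126  115  108  112  114  113  110  112  120  122  129  149  163  167  167  166 
 -73  85  124  131  137  137  126  121  120  123  123  128  129  130  126  128  144  161  166  167  166  166
```

```bash
python3 - <<'E'
from m import *
s=snap('scene'); im=s['color'].astype(int); p=read_state()['eef_pos']
R,G,B=[cv2.GaussianBlur(im[:,:,i].astype(np.float32),(3,3),0) for i in range(3)]
m=((R-G>1.2)&(B-G>0.3)&(R-G<12)).astype(np.uint8)
u0,v0=np.int32(proj(s,p)); print('tcp px',u0,v0,'grip px',proj(s,p+[0,0,.019]),'bodybottom',proj(s,p+[0,0,.073]))
win=np.zeros_like(m); win[v0-45:v0+45,u0-45:u0+45]=1; m&=win
for v in range(v0-34,v0+34,2): print(v,''.join('#' if m[v,u] else ('.' if G[v,u]>140 else ('o' if G[v,u]>75 else ' ')) for u in range(u0-40,u0+40)))
E
```

```text
tcp px 237 176 grip px [236.91981537 173.11875319] bodybottom [236.3137846  161.58272913]
142 ..........####........oo  oooooooooooooooooooooooooo  oo........................
144 .......##ooooooo#.....oo     ooooooooooooooooooooo    oo........................
146 .....#ooooooooooooo##.oo      oooooooooooooooooo      oo..ooooo.................
148 ...#ooooooooooooooooooo##       oooooooooooooo         ooooooooo................
150 .#ooooooooooooooooooooo  #                               ooo##ooo######.........
152 oooooooooooooooooooooo   #                               oooo   #########.......
154 oooooooooooooooooooooo   #                               ooo      ooo#######....
156 ooooooooooooooo.ooooo   #                                 oo    oooooooo#####...
158 oooooooooooo..ooooo ooo##                                      ooooooooooo#####.
160 oooooooooo..oooo  ooo###                                     ooooooooooooo######
162 oooooooo..oooo ########ooo                                 ooooooooooooo########
164 ooooooooooooo o##oo###oooooooo                           oooooooooooo##
[... 1179 characters left out ...]
....................
194 ........................................oo#####o................................
196 .........................................o#####o................................
198 ..........................................o####o................................
200 ...........................................ooo..................................
202 ................................................................................
204 ................................................................................
206 ................................................................................
208 ................................................................................
```

```bash
python3 - <<'E'
from m import *
s=snap('scene'); p=read_state()['eef_pos']
n=np.array([.9934,-.1149]); t=np.array([.1149,.9934])
for top in(.01,.02,.03):
  print('top above grip',top)
  for nm,dn,w,z in(('TL',.007,-.033,0),('TR',.007,.033,0),('BL',.007,-.033,-.1),('BR',.007,.033,-.1),('TRb',-.007,.033,0),('BRb',-.007,.033,-.1)):
    u,v=proj(s,np.r_[p[:2]+n*dn+t*w,p[2]+.019+top+z]); print(nm,'col %.1f row %.1f'%(u-237+40,v))
E
```

```text
top above grip 0.01
TL col 32.9 row 162.0
TR col 41.9 row 182.4
BL col 34.5 row 181.4
BR col 42.7 row 200.6
TRb col 47.1 row 180.6
BRb col 47.5 row 198.9
top above grip 0.02
TL col 32.8 row 159.8
TR col 41.8 row 180.4
BL col 34.4 row 179.6
BR col 42.7 row 198.9
TRb col 47.1 row 178.6
BRb col 47.4 row 197.2
top above grip 0.03
TL col 32.6 row 157.6
TR col 41.7 row 178.3
BL col 34.2 row 177.7
BR col 42.6 row 197.2
TRb col 47.0 row 176.6
BRb col 47.4 row 195.5
```

```bash

python3 -m inch '[[10,0,0,0.25,0],[10,-0.039,0.1937,0,0.0577],[10,-0.039,0.1937,0,0.0577],[10,-0.039,0.1937,0,0.0577],[10,-0.039,0.1937,0,0.0577]]' 70
python3 -m inch '[[10,-0.039,0.1937,0,0.0577],[10,-0.039,0.1937,0,0.0577],[10,-0.039,0.1937,0,0.0577],[10,-0.039,0.1937,0,0.0577],[10,-0.039,0.1937,0,0.0577]]' 70
python3 -m inch '[[10,0,0,0,0],[10,0,0,0,0]]' 70
cat > chk.py <<'E'
from m import *
import sys
s=snap('scene'); st=read_state(); p=st['eef_pos']; r=st['ee_rot']; ang=(2*np.degrees(np.arctan2(r[1],r[0]))-90)%180
print('tcp',np.round(p,4),'close ang',round(ang,2),'j',np.round(st['joint_pos'],2),'wf',np.round(st['wrist_force'],1),'gap',st['finger_gap'])
im=s['color'].astype(int); G=im[:,:,1]; RG=im[:,:,0]-im[:,:,1]
u0,v0=np.int32(proj(s,p)); 
a=np.radians(ang); n=np.array([np.cos(a),np.sin(a)]); t=np.array([-n[1],n[0]])
for top in(.005,.015,.025,.035):
  print(top,[ (nm,*np.round(proj(s,np.r_[p[:2]+n*dn+t*w,p[2]+.019+top+z])-[u0-45,0],1)) for nm,dn,w,z in(('T--',-.007,-.033,0),('T-+',-.007,.033,0),('T++',.007,.033,0),('B--',-.007,-.033,-.1),('B-+',-.007,.033,-.1),('B++',.007,.033,-.1),('B+-',.007,-.033,-.1))])
for v in range(v0-16,v0+40,2): print(v,''.join('R' if RG[v,u]>40 else ('#' if G[v,u]>75 else ('o' if G[v,u]>55 else ' ')) if RG[v,u]>=1 else ('.' if G[v,u]>140 else (',' if G[v,u]>75 else ':')) for u in range(u0-45,u0+45)))
E
python3 chk.py
```

```text
clock: 27.72
eef_pos: [0.5222, -0.0044, 0.2431]
ee_rot: [-1.438, -2.79, 0.001]
wrist_force: [0.4, -1.0, -1.5]
finger_gap: 0.0126
gripper_force: 70.9
clock: 28.35
eef_pos: [0.4832, 0.1891, 0.2431]
ee_rot: [-0.071, -3.138, 0.001]
wrist_force: [0.0, -0.6, -1.5]
finger_gap: 0.013
gripper_force: 70.9
clock: 28.6
eef_pos: [0.4839, 0.1877, 0.2436]
ee_rot: [-0.082, -3.139, 0.001]
wrist_force: [-0.9, 0.4, -2.0]
finger_gap: 0.0128
gripper_force: 70.9
tcp [0.4842 0.1873 0.2439] close ang 86.96 j [ 0.15  0.2   1.59 -0.    1.36 -1.36] wf [ 0.1 -0.4 -1.2] gap 0.012806940430198562
0.005 [('T--', np.float64(32.8), np.float64(275.1)), ('T-+', np.float64(59.7), np.float64(262.0)), ('T++', np.float64(63.4), np.float64(267.9)), ('B--', np.float64(24.5), np.float64(287.0)), ('B-+', np.float64(48.7), np.float64(275.1)), ('B++', np.float64(52.0), np.float64(280.4)), ('B+-', np.float64(27.6), np.float64(292.6))]
0.015 [('T--', np.float64(33.7), np.float64(273.8)), ('T-+', np.float64(60.9), np.float64(260.5)), ('T++', np.float64(64.7), np.float64(266.5)), ('B--', np.float64(25.2), np.float64(286.0)), ('B-+',
[... 2748 characters left out ...]
RRRRRRRRRRRRRRRRRRRRRRRRR#.........
300 RRRRRRRRRRRRRRRRRRRRRRRRRRRRRRRRRRRRRR     ::::       RRRRRRRRRRRRRRRRRRRRRRRRRRR#........
302 RRRRRRRRRRRRRRRRRRRRRRRRRRRRRRRRRRRRRRRR  :: :: :  ::   RRRRRRRRRRRRRRRRRRRRRRRRRR##......
304 RRRRRRRRRRRRRRRRRR        RRRRRRRRRRRRRRR  :   : : ::    RRRRRRRRRRRRRRRRRRRRRRRRRR##.....
306 RRRRRRRRRRRRRRRRRRR    ::   RRRRRRRRRRRRRR       :  : :   RRRRRRRRRRRRRRRRRRRRRRRRRR##....
308 RRRRRRRRRRRRRRRRRRRR        RRRRRRRRRRRRRRRRRRR  ::::      RRRRRRRRRRRRRRRRRRRRRRRRRRR#...
310 RRRRRRRRRRRRRRRRRRRRR   : :  RRRRRRRRRRRRRRRRRRR  : ::  ::  RRRRRRRRRRRRRRRRRRRRRRRRRRR##.
312 RRRRRRRRRRRRRRRRRRRRRR       RRRRRRRRRRRRRRRRRRRR   :::   :  RRRRRRRRRRRRRRRRRRRRRRRRRRR##
```

```bash

python3 -m inch '[[10,0.011,0,-0.15,0],[10,0,0,-0.15,0],[10,0,0,-0.07,0],[10,0,0,0,0]]' 70| grep -E 'eef|wrist|gap'
python3 -m inch '[[10,0,0,-0.03,0],[10,0,0,-0.03,0],[10,0,0,0,0]]' | grep -E 'eef|wrist|gap'
python3 -m inch '[[10,0,0,-0.03,0],[10,0,0,0,0]]' | grep -E 'eef|wrist|gap'
python3 -m inch '[[10,0,0,-0.03,0],[10,0,0,0,0]]' | grep -E 'eef|wrist|gap'
```

```text
eef_pos: [0.4862, 0.1872, 0.1699]
wrist_force: [0.1, -0.1, -0.5]
finger_gap: 0.0131
eef_pos: [0.4864, 0.1881, 0.1586]
wrist_force: [1.1, -0.4, -1.2]
finger_gap: 0.0126
eef_pos: [0.4863, 0.188, 0.1523]
wrist_force: [0.1, -0.5, -1.8]
finger_gap: 0.0124
eef_pos: [0.4861, 0.188, 0.1461]
wrist_force: [-0.5, -1.6, -2.3]
finger_gap: 0.0127
```

```bash

for i in 1; do python3 -m inch '[[10,0,0,-0.03,0],[10,0,0,-0.03,0],[10,0,0,0,0]]' | grep -E 'eef|wrist|gap'; done
python3 -m inch '[[10,0,0,-0.04,0],[10,0,0,-0.04,0],[10,0,0,0,0]]' | grep -E 'eef|wrist|gap'
python3 -m inch '[[10,0,0,-0.04,0],[10,0,0,-0.04,0],[10,0,0,0,0]]' | grep -E 'eef|wrist|gap'
```

```text
eef_pos: [0.4861, 0.188, 0.134]
wrist_force: [-0.1, -1.2, -1.4]
finger_gap: 0.0127
eef_pos: [0.4858, 0.188, 0.1177]
wrist_force: [-0.2, -1.0, -1.3]
finger_gap: 0.0127
eef_pos: [0.4859, 0.188, 0.1018]
wrist_force: [0.3, -1.7, -2.2]
finger_gap: 0.0126
```

It's sliding in freely. Continuing down to the floor.

```bash

python3 -m inch '[[10,0,0,-0.04,0],[10,0,0,-0.04,0],[10,0,0,0,0]]' | grep -E 'eef|wrist|gap'
python3 -m inch '[[10,0,0,-0.02,0],[10,0,0,0,0]]' | grep -E 'eef|wrist|gap'
python3 -m inch '[[10,0,0,-0.02,0],[10,0,0,0,0]]' | grep -E 'eef|wrist|gap'
python3 -m inch '[[10,0,0,-0.02,0],[10,0,0,0,0]]' | grep -E 'eef|wrist|gap'
python3 -m inch '[[10,0,0,-0.02,0],[10,0,0,0,0]]' | grep -E 'eef|wrist|gap'
```

```text
eef_pos: [0.4859, 0.188, 0.0858]
wrist_force: [-0.3, -2.0, -3.0]
finger_gap: 0.0127
eef_pos: [0.4865, 0.188, 0.0825]
wrist_force: [-0.8, -1.8, -2.8]
finger_gap: 0.0129
eef_pos: [0.4867, 0.188, 0.0786]
wrist_force: [0.9, -1.9, -1.0]
finger_gap: 0.0127
eef_pos: [0.487, 0.1881, 0.0783]
wrist_force: [-8.9, -4.1, 27.6]
finger_gap: 0.0126
eef_pos: [0.4876, 0.1882, 0.078]
wrist_force: [-19.3, -6.4, 58.3]
finger_gap: 0.0127
```

```bash

python3 -m inch '[[10,0,0,0.035,0],[40,0,0,0,0],[40,0,0,0,0],[40,0,0,0,0]]' | grep -E 'eef|wrist|gap'
python3 -m inch '[[40,0,0,0.1,0],[40,0,0,0.15,0],[0,0,0,0.1,0],[0,0,0,0,0],[0,0,0,0,0]]' 40 | grep -E 'eef|wrist|gap'
python3 -m inch '[[0,0,0,0,0],[0,0,0,-0.1,0],[0,0,0,-0.05,0],[0,0,0,0,0]]' | grep -E 'eef|wrist|gap'
python3 -m inch '[[0,0,0,-0.06,0],[0,0,0,0,0]]' | grep -E 'eef|wrist|gap'
```

```text
eef_pos: [0.4863, 0.1881, 0.0769]
wrist_force: [0.0, -0.3, -0.3]
finger_gap: 0.0401
eef_pos: [0.4859, 0.188, 0.1465]
wrist_force: [-0.4, -0.0, 0.2]
finger_gap: -0.0002
eef_pos: [0.4856, 0.1879, 0.1165]
wrist_force: [0.6, -0.0, 0.7]
finger_gap: -0.0003
eef_pos: [0.486, 0.1879, 0.1049]
wrist_force: [0.1, 0.3, -0.9]
finger_gap: 0.0002
```

```bash

python3 -m inch '[[0,0,0,-0.01,0],[0,0,0,0,0]]' | grep -E 'eef|wrist|gap'
python3 -m inch '[[0,0,0,-0.01,0],[0,0,0,0,0]]' | grep -E 'eef|wrist|gap'
python3 - <<'E'
from m import *
c=snap('top'); im=c['color']
blur=cv2.medianBlur(im,31); d=np.abs(im.astype(int)-blur).sum(2)
m=(d>30).astype(np.uint8); m=cv2.morphologyEx(m,cv2.MORPH_CLOSE,np.ones((5,5)))
for q in quad(m,100):
    r=rectw(c,q,.014)
    if .05<r[3]<.09 and .08<r[2]<.13 and r[0]<.7:
        msk=np.zeros(im.shape[:2],np.uint8); cv2.drawContours(msk,[q],-1,1,-1); print(r,np.round(cv2.mean(im,msk)[:3]))
E
```

```text
eef_pos: [0.4869, 0.1881, 0.1041]
wrist_force: [-0.2, 0.3, -1.0]
finger_gap: 0.0004
eef_pos: [0.4873, 0.1883, 0.1041]
wrist_force: [-4.3, -0.1, 16.1]
finger_gap: -0.0
[0.2677, -0.4153, 0.1024, 0.0562, 57.9471] [138. 129. 116.]
[0.3013, -0.5705, 0.1024, 0.0698, 34.2568] [ 59. 123. 119.]
[0.4153, -0.2796, 0.1034, 0.0683, 9.9384] [82. 79. 82.]
[0.4784, 0.6287, 0.0877, 0.0731, -11.4104] [62. 63. 63.]
[0.5632, -0.3806, 0.1042, 0.0709, 24.2415] [ 99.  66. 114.]
```

```bash

python3 -m inch '[[0,0,0,0.3,0],[0,0,0,0.3,0],[85,-0.05,-0.29,0,0.036],[85,-0.05,-0.29,0,0.036],[85,-0.05,-0.29,0,0]]' 40| grep -E 'eef|wrist|gap'
python3 -m inch '[[85,-0.05,-0.29,0,0],[85,-0.05,-0.29,0,0],[85,-0.05,-0.29,0,0],[85,-0.05,-0.29,0,0],[85,-0.05,-0.29,0,0]]' | grep -E 'eef|wrist|gap'
python3 -m inch '[[85,0,0,-0.2,0],[85,0,0,-0.2,0],[85,0,0,0,0],[85,0,0,0,0]]' | grep -E 'eef|wrist|gap'
python3 - <<'E'
from m import *
s=read_state(); r=s['ee_rot']; print(s['eef_pos'],s['joint_pos'],(2*np.degrees(np.arctan2(r[1],r[0]))-90)%180)
E
```

```text
eef_pos: [0.4562, 0.0127, 0.2222]
wrist_force: [1.2, -2.1, -0.1]
finger_gap: 0.0543
eef_pos: [0.406, -0.2779, 0.222]
wrist_force: [0.2, 0.9, 0.3]
finger_gap: 0.0854
eef_pos: [0.4072, -0.2765, 0.143]
wrist_force: [-0.5, 0.0, 0.3]
finger_gap: 0.085
[ 0.40722398 -0.2764624   0.14304898] [-8.23473440e-01  2.35669080e-01  1.79811700e+00 -6.24494234e-06
  1.10606944e+00 -2.56946363e+00] 100.03802913507343
```

```bash

python3 -m inch '[[85,0,-0.011,-0.25,0],[85,0,0,-0.25,0],[85,0,0,-0.12,0],[85,0,0,-0.05,0],[85,0,0,-0.022,0]]' 30| grep -E 'eef|wrist|gap'
python3 -m inch '[[60,0,0,0,0],[60,0,0,0,0],[60,0,0,0,0],[60,0,0,0,0]]' | grep -E 'eef|wrist|gap|grip'
```

```text
eef_pos: [0.4077, -0.2791, 0.0044]
wrist_force: [0.7, 0.9, -0.1]
finger_gap: 0.0849
eef_pos: [0.4075, -0.2791, 0.0049]
wrist_force: [-0.3, 0.8, 6.9]
finger_gap: 0.0644
gripper_force: 32.4
```

```bash

python3 -m inch '[[60,0,0,0.1,0],[60,0,0,0.2,0],[60,0,0,0.2,0],[60,0.1,0.04,0.08,-0.046],[60,0.238,0.096,0,-0.046]]' 40| grep -E 'eef|wrist|gap'
python3 -m inch '[[60,0.238,0.097,0,0],[60,0.238,0.097,0,0],[60,0.238,0.097,0,0],[60,0.238,0.096,0,0],[60,0,0,0,0]]' | grep -E 'eef|rot|wrist|gap|grip'

```

```text
eef_pos: [0.4748, -0.2524, 0.1222]
wrist_force: [0.2, -0.8, -1.5]
finger_gap: 0.0639
eef_pos: [0.6673, -0.1714, 0.1191]
ee_rot: [0.174, 3.135, 0.0]
wrist_force: [-0.4, -0.3, -0.8]
finger_gap: 0.0638
gripper_force: 44.6
```

```bash

python3 -m inch '[[60,-0.007,-0.012,-0.2,0],[60,0,0,-0.06,0],[60,0,0,-0.05,0],[60,0,0,-0.05,0],[60,0,0,-0.05,0]]' 30| grep -E 'eef|wrist|gap'
python3 -m inch '[[60,0.02,-0.002,0.0,0],[60,0.02,-0.002,0.008,0],[60,0,0,0,0]]' 30 | grep -E 'eef|rot|wrist|gap|grip'
python3 -m inch '[[60,-0.06,0.005,0.05,0],[60,-0.1,0.012,0.02,0],[60,-0.1,0.012,0,0],[60,0,0,0,0]]' 30 | grep -E 'eef|rot|wrist|gap|grip'

```

```text
eef_pos: [0.6624, -0.1766, 0.0392]
wrist_force: [-8.3, 0.2, 7.1]
finger_gap: 0.0637
eef_pos: [0.6688, -0.1768, 0.0405]
ee_rot: [-0.179, -3.132, -0.0]
wrist_force: [-10.4, 1.7, 8.1]
finger_gap: 0.0638
gripper_force: 52.5
eef_pos: [0.6183, -0.171, 0.054]
ee_rot: [0.18, 3.136, -0.0]
wrist_force: [0.2, 0.3, -1.6]
finger_gap: 0.0637
gripper_force: 52.5
```

```bash

python3 -m inch '[[60,-0.04,0.005,-0.02,0],[60,-0.03,0.003,0,0]]' 30| grep -E 'eef|wrist|gap'
python3 -m inch '[[60,-0.03,0.003,0.0,0],[60,-0.03,0.003,0,0]]' 30 | grep -E 'eef|rot|wrist|gap|grip'
python3 -m inch '[[60,-0.03,0.003,0.0,0],[60,-0.02,0.002,0,0],[60,0,0,0,0]]' 30 | grep -E 'eef|rot|wrist|gap|grip'

```

```text
eef_pos: [0.6087, -0.17, 0.05]
wrist_force: [13.8, 2.5, 2.0]
finger_gap: 0.064
eef_pos: [0.6057, -0.1703, 0.0543]
ee_rot: [0.18, 3.109, -0.008]
wrist_force: [23.6, -7.5, 4.8]
finger_gap: 0.0642
gripper_force: 49.8
eef_pos: [0.5885, -0.1692, 0.0521]
ee_rot: [0.178, 3.124, -0.007]
wrist_force: [6.1, -0.8, 1.8]
finger_gap: 0.0638
gripper_force: 32.4
```

```bash

python3 -m inch '[[60,-0.025,0.003,0,0],[60,0,0,0,0]]' 30| grep -E 'eef|wrist|gap|grip'
python3 -m inch '[[60,-0.015,0.001,0,0],[60,0,0,0,0]]' 30| grep -E 'eef|wrist|gap|grip'
python3 - <<'E'
from m import *
s=snap('scene'); p=read_state()['eef_pos']; im=s['color'].astype(int);G=im[:,:,1]; RG=im[:,:,0]-G
n=np.array([.9934,-.1149]); t=np.array([.1149,.9934]); u0,v0=np.int32(proj(s,p))
for th in(45,55,65,75):
  a=np.radians(th); ax=np.r_[n*np.cos(a),np.sin(a)]; nn=np.r_[n*np.sin(a),-np.cos(a)]
  print(th,[np.round(proj(s,np.r_[p[:2],p[2]+.0025]+ax*l+nn*.007+np.r_[t,0]*w)-[u0-40,0],1).tolist() for l,w in((.063,-.033),(.063,.033),(-.037,.033))])
for v in range(v0-20,v0+24,2): print(v,''.join('#' if RG[v,u]>=1 and G[v,u]>75 and G[v,u]<150 else ('.' if G[v,u]>150 else (',' if G[v,u]>75 else ' ')) for u in range(u0-40,u0+40)))
E
```

```text
eef_pos: [0.5799, -0.1672, 0.0498]
wrist_force: [3.8, 0.3, 1.4]
finger_gap: 0.0633
gripper_force: 32.6
eef_pos: [0.5749, -0.1663, 0.0487]
wrist_force: [3.1, -0.4, -0.3]
finger_gap: 0.0627
gripper_force: 32.7
45 [[19.7, 192.8], [27.1, 212.0], [51.0, 214.3]]
55 [[21.9, 190.6], [29.5, 209.9], [49.3, 215.4]]
65 [[24.7, 188.5], [32.4, 207.8], [47.4, 216.4]]
75 [[27.8, 186.6], [35.6, 205.9], [45.4, 217.3]]
183 .........................#,        ,,,,,,,          ,,..........................
185 ..........................#                        ,,,..........................
187 ..........................##                      ,,,...........................
189 ..........................###                    ,,.............................
191 ..........................####                  ,,..............................
193 ...........................####                 ,,..............................
195 ...........................#####           #,   ,,..............................
197 ...........................## ###         ,###,,,,..............................
199 ............
[... 473 characters left out ...]
....................
211 ....................................#######        ,,...........................
213 ......................................######  ,,,,,,............................
215 ........................................#######.................................
217 ...........................................#....................................
219 ................................................................................
221 ................................................................................
223 ................................................................................
225 ................................................................................
```

```bash

python3 -m inch '[[60,0.02,0,0.03,0],[60,0,0,0.2,0],[60,0,0,0.12,0],[60,0,0,0,0]]' 40| grep -E 'eef|wrist|gap|grip'
python3 -m inch '[[60,-0.1,0.011,0,0],[60,-0.1,0.011,0,0],[60,0,0,-0.15,0],[60,0,0,-0.12,0],[60,0,0,-0.08,0]]' 40| grep -E 'eef|wrist|gap|grip'
python3 -m inch '[[60,0,0,-0.02,0],[60,0,0,0,0]]' 40| grep -E 'eef|wrist|gap|grip'
```

```text
eef_pos: [0.5797, -0.1666, 0.1206]
wrist_force: [-0.1, 0.6, -1.1]
finger_gap: 0.0617
gripper_force: 44.4
eef_pos: [0.5372, -0.161, 0.0462]
wrist_force: [-0.6, 0.9, -1.4]
finger_gap: 0.0611
gripper_force: 44.3
eef_pos: [0.5391, -0.1619, 0.0447]
wrist_force: [1.2, 0.1, -1.2]
finger_gap: 0.0615
gripper_force: 44.3
```

```bash

python3 -m inch '[[60,-0.005,0,-0.02,0],[60,0,0,0,0]]' 40| grep -E 'eef|wrist|gap'
python3 -m inch '[[60,0,0,-0.015,0],[60,0,0,0,0]]' 40| grep -E 'eef|wrist|gap'
python3 -m inch '[[60,0,0,-0.01,0],[60,0,0,0,0]]' 40| grep -E 'eef|wrist|gap'
python3 -m inch '[[60,0,0,-0.01,0],[60,0,0,0,0]]' 40| grep -E 'eef|wrist|gap'
```

```text
eef_pos: [0.5382, -0.162, 0.0412]
wrist_force: [-0.9, -0.3, -1.0]
finger_gap: 0.0617
eef_pos: [0.5381, -0.162, 0.038]
wrist_force: [-0.3, -0.1, -0.7]
finger_gap: 0.0611
eef_pos: [0.538, -0.1619, 0.0358]
wrist_force: [-1.8, -0.2, 0.6]
finger_gap: 0.0615
eef_pos: [0.5382, -0.162, 0.0345]
wrist_force: [-3.5, 0.9, 5.2]
finger_gap: 0.0612
```

```bash

python3 -m inch '[[60,0,0,0.004,0],[72,0,0,0,0],[85,0,0,0,0],[85,0,0,0,0],[85,0,0,0,0]]' 40 | grep -E 'eef|wrist|gap'
python3 -m inch '[[85,0,0,0.06,0],[85,0,0,0.15,0],[85,0,0,0.25,0],[85,0,0,0.15,0]]' 40| grep -E 'eef|wrist|gap'
python3 -m inch '[[85,-0.1,0,0,-0.056],[85,-0.1,0,0,-0.056],[85,-0.1,0,0,-0.056],[60,-0.1,0,0,-0.056],[60,-0.1,0,0,-0.056]]' 25| grep -E 'eef|wrist|gap'
python3 -m inch '[[60,0,0,0,-0.056],[60,0,0,0,-0.056],[60,0,0,0,-0.056],[60,0,0,0,-0.052],[60,0,0,0,0]]' | grep -E 'eef|rot|wrist|gap'
python3 - <<'E'
from m import *
s=snap('scene','s20.png'); im=s['color'].astype(int);G=im[:,:,1]; RG=im[:,:,0]-G
n=np.array([.9934,-.1149]); t=np.array([.1149,.9934]); u0,v0=240,200
P=np.array([.5575,-.162])
for th,x in((55,.035),(61.6,.027),(66,.022)):
  a=np.radians(th); ax=np.r_[n*np.cos(a),np.sin(a)]; up=np.r_[-n*np.sin(a),np.cos(a)]
  b=np.r_[P-n*x-t*.002,0]
  print(th,[np.round(proj(s,b+ax*l+up*.014+np.r_[t,0]*w)-[u0-40,0],1).tolist() for l,w in((.1,-.033),(.1,.033),(0,.033),(0,-.033))])
for v in range(180,226,2): print(v,''.join('#' if RG[v,u]>=1 and G[v,u]>75 and G[v,u]<150 else ('.' if G[v,u]>150 else (',' if G[v,u]>75 else ' ')) for u in range(u0-40,u0+40)))
E
```

```text
eef_pos: [0.5382, -0.162, 0.0346]
wrist_force: [-0.3, 0.8, -0.6]
finger_gap: 0.0854
eef_pos: [0.5391, -0.1624, 0.1602]
wrist_force: [0.2, -0.0, -0.2]
finger_gap: 0.0849
eef_pos: [0.4376, -0.162, 0.1576]
wrist_force: [0.1, -0.7, 0.7]
finger_gap: 0.06
eef_pos: [0.4383, -0.162, 0.1575]
ee_rot: [2.342, 2.092, 0.0]
wrist_force: [-0.6, 0.7, 0.5]
finger_gap: 0.0601
55 [[29.0, 186.8], [36.9, 205.7], [55.2, 211.4], [47.3, 193.8]]
61.6 [[29.8, 185.8], [37.8, 204.6], [53.0, 212.4], [45.2, 194.7]]
66 [[30.5, 185.1], [38.5, 204.0], [51.6, 213.0], [43.9, 195.3]]
180 ................................................................................
182 ................................................................................
184 ................................................................................
186 ................................................................................
188 ................................................................................
190 ..........................#####,,,..............................................
192 ..........................#####
[... 709 characters left out ...]
....................
210 ...................................,###############,............................
212 .....................................#...###########............................
214 .............................................,,###,,............................
216 ................................................................................
218 ................................................................................
220 ................................................................................
222 ................................................................................
224 ................................................................................
```

```bash

python3 -m inch '[[60,0.16,-0.004,0,0],[60,0.16,-0.004,0,0],[60,0.16,-0.004,0,0],[60,0.142,0,0,0],[60,0,0,0,0]]' 25 | grep -E 'eef|wrist|gap'
python3 -m inch '[[60,0,0,-0.2,0],[60,0,0,-0.2,0],[60,0,0,-0.085,0],[60,0,0,0,0]]' 25| grep -E 'eef|wrist|gap'
python3 -m inch '[[32,0,0,0,0],[32,0,0,0,0],[32,0,0,0,0],[32,0,0,0,0]]' 25| grep -E 'eef|wrist|gap|grip'
```

```text
eef_pos: [0.5639, -0.1644, 0.1566]
wrist_force: [-0.1, -0.2, -0.4]
finger_gap: 0.0601
eef_pos: [0.5614, -0.1641, 0.059]
wrist_force: [-0.1, 0.6, 1.0]
finger_gap: 0.0601
eef_pos: [0.5628, -0.1645, 0.0602]
wrist_force: [0.5, 0.1, 0.2]
finger_gap: 0.032
gripper_force: 0.2
```

```bash

python3 -m inch '[[28,-0.025,0.003,0,0],[24,-0.03,0.003,0.005,0],[20,-0.03,0.003,0.005,0],[10,-0.025,0.003,0.005,0]]' 25 | grep -E 'eef|wrist|gap|grip'
python3 -m inch '[[10,0,0,0,0],[10,0,0,0,0]]' 40| grep -E 'eef|wrist|gap|grip'
python3 -m inch '[[10,0,0,0.05,0],[10,0,0,0.2,0],[10,0,0,0.2,0],[10,0,0,0.2,0],[10,0,0,0,0]]' 60| grep -E 'eef|wrist|gap|grip'
python3 chk.py | cut -c1-400
```

```text
eef_pos: [0.54, -0.1618, 0.0626]
wrist_force: [0.8, -0.5, -0.9]
finger_gap: 0.0138
gripper_force: 29.8
eef_pos: [0.5406, -0.1619, 0.0624]
wrist_force: [1.1, 0.5, -1.9]
finger_gap: 0.0131
gripper_force: 41.4
eef_pos: [0.5429, -0.163, 0.1971]
wrist_force: [0.5, -0.3, -1.1]
finger_gap: 0.0133
gripper_force: 62.0
tcp [ 0.5415 -0.1624  0.1946] close ang 173.47 j [-0.49  0.31  1.56  0.    1.27 -0.37] wf [ 0.  -0.4 -1.2] gap 0.013462646395043939
0.005 [('T--', np.float64(47.8), np.float64(180.5)), ('T-+', np.float64(38.8), np.float64(160.3)), ('T++', np.float64(43.8), np.float64(158.7)), ('B--', np.float64(48.3), np.float64(198.7)), ('B-+', np.float64(40.0), np.float64(179.7)), ('B++', np.float64(44.6), np.float64(178.1)), ('B+-', np.float64(53.0), np.float64(197.1))]
0.015 [('T--', np.float64(47.8), np.float64(178.5)), ('T-+', np.float64(38.6), np.float64(158.1)), ('T++', np.float64(43.7), np.float64(156.5)), ('B--', np.float64(48.2), np.float64(197.0)), ('B-+', np.float64(39.9), np.float64(177.9)), ('B++', np.float64(44.5), np.float64(176.3)), ('B+-', np.float64(53.0), np.float64(195.4))]
[... 2618 characters left out ...]
...................................
200 #######################################...................................................
202 #######################################...................................................
204 #########################################.................................................
206 #########################################.................................................
208 ##########################################................................................
210 ###########################################...............................................
212 ###########################################...............................................
```

```bash

python3 -m inch '[[10,0,0,0.25,0],[10,-0.0333,0.139,0,0.0578],[10,-0.0333,0.139,0,0.0578],[10,-0.0333,0.139,0,0.0578],[10,-0.0333,0.139,0,0.0578]]' 70 | grep -E 'eef|wrist|gap'
python3 -m inch '[[10,-0.0333,0.139,0,0.0578],[10,-0.0333,0.139,0,0.0578],[10,-0.0333,0.139,0,0.0578],[10,-0.0333,0.139,0,0.0578],[10,-0.0333,0.139,0,0.0578]]' 70| grep -E 'eef|wrist|gap'
python3 -m inch '[[10,0,0,0,0],[10,0,0,0,0]]' 70| grep -E 'eef|wrist|gap'
python3 chk.py |cut -c1-420
```

```text
eef_pos: [0.5127, -0.0496, 0.2409]
wrist_force: [0.3, -0.6, -1.7]
finger_gap: 0.0137
eef_pos: [0.4794, 0.0892, 0.241]
wrist_force: [0.1, -0.5, -0.8]
finger_gap: 0.0132
eef_pos: [0.4803, 0.0879, 0.2417]
wrist_force: [-1.1, -0.3, -1.1]
finger_gap: 0.0134
tcp [0.4805 0.0877 0.242 ] close ang 86.98 j [-0.05  0.14  1.66 -0.    1.34 -1.57] wf [-0.2  0.1 -1.4] gap 0.013331398023037299
0.005 [('T--', np.float64(32.4), np.float64(234.9)), ('T-+', np.float64(58.2), np.float64(223.2)), ('T++', np.float64(61.5), np.float64(228.5)), ('B--', np.float64(27.0), np.float64(250.2)), ('B-+', np.float64(50.4), np.float64(239.4)), ('B++', np.float64(53.3), np.float64(244.3)), ('B+-', np.float64(29.8), np.float64(255.2))]
0.015 [('T--', np.float64(33.0), np.float64(233.2)), ('T-+', np.float64(59.1), np.float64(221.4)), ('T++', np.float64(62.5), np.float64(226.7)), ('B--', np.float64(27.5), np.float64(248.8)), ('B-+', np.float64(51.1), np.float64(237.9)), ('B++', np.float64(54.0), np.float64(242.8)), ('B+-', np.float64(30.3), np.float64(253.9))]
0.025 [('T--', np.float64(33.7), np.float64(231.4)), ('T-+', 
[... 2556 characters left out ...]
RRRRRRRRRRRRRRRRRRRRRRRR##...###RRR
261 RRRRRRRRRRRRRRRRRRR     RRRRRRRRRRRRRRRRRRRR     :     RRRRRRRRRRRRRRRRRRRRRRRRRR#...,###R
263 RRRRRRRRRRRRRRRRRRRR   RRRRRRRRRRRRRRRRRRRRR    :    :   RRRRRRRRRRRRRRRRRRRRRRRRR##...###
265 RRRRRRRRRRRRRRRRRRRRR  RRRRRRRRRRRRRRRRRRRRR   :::        RRRRRRRRRRRRRRRRRRRRRRRRR##....#
267 oRRRRRRRRRRRRRRRRRRRRRRRRRRRRRRRRRRRRRRRRRRR   :           RRRRRRRRRRRRRRRRRRRRRRRRR##....
269 #oRRRRRRRRRRRR  RRRRRRRR       RRRRRRRRRRRRRR    :::: :  :  RRRRRRRRRRRRRRRRRRRRRRRRRR#...
271 ##oRRR           RRRRRRRR   :   RRRRRRRRRRRRRR    : :: :::   RRRRRRRRRRRRRRRRRRRRRRRRRR##.
273 .##            RRRRRRRRRRR       RRRRRRRRRRRRRR      :  ::     RRRRRRRRRRRRRRRRRRRRRRRRR##
```

```bash

python3 -m inch '[[10,0.006,0,-0.15,0],[10,0,0,-0.15,0],[10,0,0,-0.05,0],[10,0,0,0,0]]' 70| grep -E 'eef|wrist|gap'
python3 -m inch '[[10,0,0,-0.03,0],[10,0,0,-0.03,0],[10,0,0,0,0]]' | grep -E 'eef|wrist|gap'
python3 -m inch '[[10,0,0,-0.03,0],[10,0,0,0,0]]' | grep -E 'eef|wrist|gap'
python3 -m inch '[[10,0,0,-0.03,0],[10,0,0,0,0]]' | grep -E 'eef|wrist|gap'
python3 -m inch '[[10,0,0,-0.03,0],[10,0,0,0,0]]' | grep -E 'eef|wrist|gap'
```

```text
eef_pos: [0.4817, 0.0877, 0.1724]
wrist_force: [0.1, -0.5, -1.2]
finger_gap: 0.0135
eef_pos: [0.4816, 0.0883, 0.1605]
wrist_force: [-0.5, 0.6, -0.9]
finger_gap: 0.0134
eef_pos: [0.4814, 0.0883, 0.1543]
wrist_force: [-0.1, -0.3, -0.9]
finger_gap: 0.0132
eef_pos: [0.4814, 0.0883, 0.1482]
wrist_force: [-0.5, -0.5, -1.2]
finger_gap: 0.0132
eef_pos: [0.4814, 0.0883, 0.1422]
wrist_force: [-0.2, 0.4, -1.4]
finger_gap: 0.0133
```

```bash

python3 -m inch '[[10,0,0,-0.03,0],[10,0,0,-0.03,0],[10,0,0,0,0]]' | grep -E 'eef|wrist|gap'
python3 -m inch '[[10,0,0,-0.04,0],[10,0,0,-0.04,0],[10,0,0,0,0]]' | grep -E 'eef|wrist|gap'
python3 -m inch '[[10,0,0,-0.04,0],[10,0,0,-0.04,0],[10,0,0,0,0]]' | grep -E 'eef|wrist|gap'
python3 -m inch '[[10,0,0,-0.04,0],[10,0,0,-0.02,0],[10,0,0,0,0]]' | grep -E 'eef|wrist|gap'
python3 -m inch '[[10,0,0,-0.02,0],[10,0,0,0,0]]' | grep -E 'eef|wrist|gap'
```

```text
eef_pos: [0.4813, 0.0883, 0.13]
wrist_force: [-0.1, -0.0, -0.2]
finger_gap: 0.0132
eef_pos: [0.4811, 0.0883, 0.1138]
wrist_force: [1.1, -0.4, -1.5]
finger_gap: 0.0132
eef_pos: [0.4811, 0.0883, 0.0978]
wrist_force: [-1.3, -0.0, -0.8]
finger_gap: 0.0133
eef_pos: [0.4815, 0.0882, 0.0863]
wrist_force: [-0.6, -0.9, -1.3]
finger_gap: 0.0131
eef_pos: [0.4816, 0.0882, 0.0825]
wrist_force: [-1.2, -0.1, -0.8]
finger_gap: 0.0132
```

```bash

python3 -m inch '[[10,0,0,-0.02,0],[10,0,0,0,0]]' | grep -E 'eef|wrist|gap'
python3 -m inch '[[10,0,0,-0.02,0],[10,0,0,0,0]]' | grep -E 'eef|wrist|gap'
python3 -m inch '[[10,0,0,-0.015,0],[10,0,0,0,0]]' | grep -E 'eef|wrist|gap'
```

```text
eef_pos: [0.4816, 0.0883, 0.0784]
wrist_force: [-1.1, 0.4, -1.4]
finger_gap: 0.0131
eef_pos: [0.4815, 0.0882, 0.0744]
wrist_force: [0.3, 0.7, -0.4]
finger_gap: 0.0131
eef_pos: [0.4816, 0.0882, 0.0715]
wrist_force: [-0.5, 0.1, -1.4]
finger_gap: 0.0133
```

```bash

python3 -m inch '[[10,0,0,-0.015,0],[10,0,0,0,0]]' | grep -E 'eef|wrist|gap'
python3 -m inch '[[10,0,0,-0.01,0],[10,0,0,0,0]]' | grep -E 'eef|wrist|gap'
```

```text
eef_pos: [0.4816, 0.0883, 0.0685]
wrist_force: [-0.1, -0.6, -1.0]
finger_gap: 0.0131
eef_pos: [0.4817, 0.0882, 0.0666]
wrist_force: [0.1, -0.4, -2.6]
finger_gap: 0.0132
```

```bash

python3 -m inch '[[10,0,0,-0.01,0],[10,0,0,0,0]]' | grep -E 'eef|wrist|gap'
python3 -m inch '[[10,0,0,-0.01,0],[10,0,0,0,0]]' | grep -E 'eef|wrist|gap'
python3 -m inch '[[10,0,0,-0.01,0],[10,0,0,0,0]]' | grep -E 'eef|wrist|gap'
```

```text
eef_pos: [0.4819, 0.0883, 0.0664]
wrist_force: [-6.0, -0.5, 14.4]
finger_gap: 0.0132
eef_pos: [0.4821, 0.0883, 0.0663]
wrist_force: [-10.7, -0.7, 33.6]
finger_gap: 0.0132
eef_pos: [0.4822, 0.0883, 0.0662]
wrist_force: [-18.4, -0.4, 52.2]
finger_gap: 0.0132
```

Contact with the floor. Release, then touch the top to check the height.

```bash

python3 -m inch '[[10,0,0,0.028,0],[40,0,0,0,0],[40,0,0,0,0],[40,0,0,0,0]]' 40| grep -E 'eef|wrist|gap'
python3 -m inch '[[40,0,0,0.1,0],[40,0,0,0.2,0],[0,0,0,0.1,0],[0,0,0,0,0],[0,0,0,0,0]]' 40 | grep -E 'eef|wrist|gap'
python3 -m inch '[[0,0,0,0,0],[0,0,0,-0.1,0],[0,0,0,-0.05,0],[0,0,0,0,0]]' | grep -E 'eef|wrist|gap'
python3 -m inch '[[0,0,0,-0.03,0],[0,0,0,0,0]]' | grep -E 'eef|wrist|gap'
```

```text
eef_pos: [0.483, 0.0903, 0.0671]
wrist_force: [-1.6, 10.1, 11.2]
finger_gap: 0.0395
eef_pos: [0.481, 0.0883, 0.1449]
wrist_force: [-0.1, -0.1, 0.4]
finger_gap: -0.0003
eef_pos: [0.4808, 0.0883, 0.1151]
wrist_force: [-0.7, 0.4, 1.0]
finger_gap: 0.0002
eef_pos: [0.4817, 0.0883, 0.1102]
wrist_force: [0.4, -0.3, -0.2]
finger_gap: -0.0001
```

```bash

python3 -m inch '[[0,0,0,-0.025,0],[0,0,0,0,0]]' | grep -E 'eef|wrist'
python3 -m inch '[[0,0,0,-0.01,0],[0,0,0,0,0]]' | grep -E 'eef|wrist'
python3 -m inch '[[0,0,0,-0.01,0],[0,0,0,0,0]]' | grep -E 'eef|wrist'
```

```text
eef_pos: [0.4816, 0.0883, 0.1051]
wrist_force: [0.0, 0.5, -0.6]
eef_pos: [0.4821, 0.0883, 0.1041]
wrist_force: [-1.6, -0.4, 6.1]
eef_pos: [0.4826, 0.0883, 0.1041]
wrist_force: [-6.4, -0.2, 22.4]
```

```bash

python3 -m inch '[[0,0,0,0.25,0],[0,0,0,0.3,0],[0,0,0,0.3,0],[0,0,0,0.3,0],[0,0,0,0.3,0]]' 40| grep -E 'eef|wrist'
python3 -m inch '[[32,0.145,0.096,0,-0.0552],[32,0.145,0.096,0,-0.0552],[32,0.145,0.096,0,-0.0552],[32,0.145,0.096,0,-0.0552],[32,0.14,0.096,0,-0.0552]]' | grep -E 'eef|wrist'
python3 -m inch '[[32,0,0,0,-0.0552],[32,0,0,0,-0.0552],[32,0,0,0,-0.0552],[32,0,0,0,-0.0552],[32,0,0,0,0]]' | grep -E 'eef|wrist|gap|rot'
python3 - <<'E'
from m import *
s=snap('scene'); im=s['color'].astype(int); G=im.max(2)
# handle bar: compare predicted bar position
for p in([.6265,.1843,.2806],[.6265,.2443,.2806],[.6265,.1243,.2806]): print(np.round(proj(s,p),1))
c=proj(s,[.6265,.1843,.2806]).astype(int)
for v in range(c[1]-26,c[1]+28,2): print(v,''.join('R' if im[v,u,0]-im[v,u,1]>40 else ('#' if G[v,u]<60 else '.') for u in range(c[0]-40,c[0]+40)))
t=read_state(); print(t['eef_pos'],t['joint_pos'],c)
E
```

```text
eef_pos: [0.4814, 0.0883, 0.3935]
wrist_force: [1.2, -0.3, 0.2]
eef_pos: [0.6267, 0.1849, 0.3911]
wrist_force: [1.0, -0.1, 0.5]
eef_pos: [0.6258, 0.1842, 0.3911]
ee_rot: [-2.264, -2.178, 0.0]
wrist_force: [-0.7, -0.0, 0.2]
finger_gap: 0.032
[283.1 302. ]
[299.4 330.8]
[268.  275.2]
276 ...........................###############...............................#......
278 ...........................##.##############....................................
280 ................................###############.................................
282 .................................#################............................##
284 .................#...............######################...................##.RRR
286 ................................##########################################.RRRRR
288 ...............................########################################.RRRRRRRR
290 .................................##.##################################RRRRRRRRRR
292 ...................................#############.RRRRRR...RRRR.#######RRRRRRR...
294 ......................##......##############..RR
[... 915 characters left out ...]
..................######RRRRRRRRRRRRRRRRRRRRRRRR#.RR
318 ...............................................######RRRRRRRRRRRRRRRRRRRRRRRR.RR
320 ................................................######RRRRRRRRRRRRRRRRRRRRRRRR.R
322 .................................................######RRRRRRRRRRRRRRRRRRRRRRRR.
324 ..................................................######RRRRRRRRRRRRRRRRRRRRRRRR
326 ...................................................######RRRRRRRR#######.RRRRRRR
328 ....................................................######RRR.###########.RRRRRR
[0.62579885 0.18426019 0.39115631] [1.15654424e-01 4.12401451e-01 9.38709909e-01 4.07114478e-05
 1.79074913e+00 1.52704097e-01] [283 302]
```

```bash

python3 -m inch '[[36,-0.012,0,-0.2,0],[36,0,0,-0.2,0],[36,0,0,-0.15,0],[36,0,0,0,0]]' 30| grep -E 'eef|wrist|gap'
python3 -m inch '[[36,0,0,-0.06,0],[36,0,0,-0.035,0],[36,0,0,0,0]]' | grep -E 'eef|wrist|gap'
python3 -m inch '[[8,0,0,0,0],[8,0,0,0,0],[8,0,0,0,0],[8,0,0,0,0]]' 30| grep -E 'eef|wrist|gap|grip'
```

```text
eef_pos: [0.6222, 0.184, 0.2787]
wrist_force: [-0.7, -0.3, 0.3]
finger_gap: 0.0361
eef_pos: [0.6233, 0.1842, 0.2622]
wrist_force: [-0.3, 0.2, -0.1]
finger_gap: 0.0357
eef_pos: [0.6239, 0.1843, 0.2631]
wrist_force: [0.9, 0.8, 4.1]
finger_gap: 0.0126
gripper_force: 29.5
```

```bash

python3 -m inch '[[8,-0.089,0.004,0.023,0],[8,-0.091,0.004,0.014,0],[8,-0.092,0.004,0.004,0],[8,-0.092,0.004,-0.006,0],[8,-0.09,0.004,-0.016,0]]' 40| grep -E 'eef|wrist|gap'
python3 -m inch '[[8,-0.088,0.004,-0.026,0],[8,-0.085,0.004,-0.035,0],[8,-0.081,0.004,-0.044,0],[8,-0.076,0.004,-0.052,0],[8,-0.07,0.003,-0.06,0]]' 40| grep -E 'eef|wrist|gap'
python3 -m inch '[[8,-0.032,0.0015,-0.033,0],[8,-0.031,0.0015,-0.034,0],[8,-0.028,0.0015,-0.037,0],[8,-0.027,0.0015,-0.037,0]]' 40| grep -E 'eef|wrist|gap'
python3 -m inch '[[8,-0.024,0.001,-0.039,0],[8,-0.023,0.001,-0.04,0],[8,-0.02,0.001,-0.042,0],[8,-0.018,0.001,-0.042,0],[8,0,0,0,0]]' 40| grep -E 'eef|wrist|gap'
```

```text
eef_pos: [0.5335, 0.1889, 0.2671]
wrist_force: [3.7, 2.8, 4.8]
finger_gap: 0.0121
eef_pos: [0.4535, 0.1928, 0.2233]
wrist_force: [5.5, 3.4, 0.1]
finger_gap: 0.0129
eef_pos: [0.4296, 0.1939, 0.1947]
wrist_force: [4.5, 5.4, 0.4]
finger_gap: 0.0123
eef_pos: [0.4125, 0.1945, 0.1613]
wrist_force: [4.4, 5.1, -4.4]
finger_gap: 0.0125
```

```bash

python3 -m inch '[[8,-0.007,0,-0.02,0],[8,-0.006,0,-0.02,0],[8,-0.006,0,-0.02,0],[8,0,0,0,0]]' 40| grep -E 'eef|wrist|gap'
python3 -m inch '[[8,-0.004,0,-0.012,0],[8,-0.003,0,-0.01,0],[8,0,0,0,0]]' 40| grep -E 'eef|wrist|gap'
python3 -m inch '[[8,-0.002,0,-0.01,0],[8,0,0,0,0]]' 40| grep -E 'eef|wrist|gap'
```

```text
eef_pos: [0.4086, 0.1946, 0.1497]
wrist_force: [2.9, 5.6, -2.0]
finger_gap: 0.0123
eef_pos: [0.4074, 0.1947, 0.1455]
wrist_force: [2.7, 5.5, -0.6]
finger_gap: 0.0126
eef_pos: [0.407, 0.1947, 0.1436]
wrist_force: [2.3, 5.1, 0.9]
finger_gap: 0.0125
```

```bash

python3 -m inch '[[8,0,0,-0.008,0],[8,0,0,0,0]]' 40| grep -E 'eef|wrist|gap'
python3 -m inch '[[8,0,0,-0.008,0],[8,0,0,0,0]]' 40| grep -E 'eef|wrist|gap'
```

```text
eef_pos: [0.4069, 0.1948, 0.1432]
wrist_force: [-1.4, 5.7, 12.2]
finger_gap: 0.0121
eef_pos: [0.407, 0.1948, 0.1431]
wrist_force: [-6.8, 4.4, 25.5]
finger_gap: 0.0124
```

```bash

python3 -m inch '[[8,0,0,-0.008,0],[8,0,0,0,0]]' 40| grep -E 'eef|wrist|gap'
```

```text
eef_pos: [0.407, 0.1948, 0.1429]
wrist_force: [-11.1, 1.0, 39.2]
finger_gap: 0.0125
```

```bash

python3 -m inch '[[8,0,0,0.02,0],[40,0,0,0,0],[40,0,0,0,0],[40,0,0,0,0]]' 40| grep -E 'eef|wrist|gap'
python3 -m inch '[[40,0,0,0.1,0],[40,0,0,0.2,0],[40,0,0,0.2,0],[40,-0.15,-0.2,0,0],[40,0,-0.3,0,0]]' | grep -E 'clock|eef|wrist|gap'
python3 -m inch '[[40,0,-0.3,0,0],[40,0,-0.3,0,0],[40,0,0,0,0],[40,0,0,0,0]]' | grep -E 'clock|eef|wrist'
python3 - <<'E'
from m import *
a=snap('scene','s30.png')['color'].astype(int); b=cv2.imread('pics/scene0.png')[:,:,::-1].astype(int)
d=(np.abs(a-b).sum(2)>60).astype(np.uint8)
x0,y0,x1,y1=265,222,405,380
print('diff px in toolbox region',d[y0:y1,x0:x1].sum())
# red lid rect at z=.125 before/after, both cams; bulbs too
for n,f in(('scene','pics/scene0.png'),('top','pics/top0.png')):
    c=snap(n)
    for im in(cv2.imread(f)[:,:,::-1],c['color']):
        r=((im[:,:,0]>100)&(im[:,:,1]<70)).astype(np.uint8)
        print(n,[rectw(c,q,.125) for q in quad(r,1000)])
c=snap('top'); im=c['color']; bl=cv2.medianBlur(im,31); m=(np.abs(im.astype(int)-bl).sum(2)>30).astype(np.uint8); m=cv2.morphologyEx(m,cv2.MORPH_CLOSE,np.ones((5,5)))
for q in quad(m,100):
    r=rectw(c,q,.014)
    if .05<r[3]<.09 and .08<r[2]<.13 and r[0]<.72:
        k=np.zeros(im.shape[:2],np.uint8); cv2.drawContours(k,[q],-1,1,-1); print(r,np.round(cv2.mean(im,k)[:3]))
E
```

```text
eef_pos: [0.4058, 0.1936, 0.1421]
wrist_force: [0.4, -0.4, -0.4]
finger_gap: 0.0397
clock: 68.08
eef_pos: [0.3748, 0.094, 0.2428]
wrist_force: [1.4, -0.9, 0.3]
finger_gap: 0.0399
clock: 68.58
eef_pos: [0.376, -0.026, 0.2423]
wrist_force: [0.1, 0.3, -0.5]
diff px in toolbox region 0
scene [[0.494, 0.199, 0.3182, 0.1941, 86.8532]]
scene [[0.494, 0.1988, 0.3186, 0.1941, 86.78]]
top [[0.4857, 0.1934, 0.3265, 0.1798, 86.7267]]
top [[0.4859, 0.1935, 0.328, 0.1773, 87.2687]]
[0.2786, -0.4175, 0.1032, 0.0554, 85.8632] [133. 124. 111.]
[0.3013, -0.5704, 0.1024, 0.0697, 34.3503] [ 56. 118. 114.]
[0.4787, 0.6287, 0.0883, 0.073, -11.4104] [58. 60. 60.]
[0.5636, -0.3813, 0.1039, 0.0694, 24.55] [ 95.  63. 110.]
[0.7101, 0.449, 0.0958, 0.0652, 62.4368] [61. 60. 59.]
[0.7176, 0.2191, 0.1085, 0.0586, 3.7495] [131. 123. 111.]
```

The toolbox looks the same as it did at the start, lid shut, and no grey case is left on the board. Handing in.

```bash
python3 -c "
from plant import *
print(sign_off())"
```

```text
the job is handed in; nothing more can be done
None
```

Both cases found (the third appears to be absent) stand fully home in separate rack slots, the lid is closed right down, I felt no contact with the bulbs, and the job was handed in at about 69 s.

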